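Load a phone into the UV curing box

TASK

Put the phone in the yellow case into the UV curing box so its screen glue can set: pull the box's front door all the way down, slide the phone lengthwise and screen up between the two guide rails on the chamber floor until it is fully home against the stop, then push the door back up fully shut. Leave the red phone, the bottle and the basket where they are.

Things in the scene. Friction and masses are not known exactly. Their poses are not given: they have to be found in the camera images.
- phone: Phone in a yellow case, black screen on top, a slab 130 (x, length) x 64 (y, width) x 11 (z) mm, about 0.2 kg, lying flat. Origin: centre of its underside; x along its length, z up out of the screen. Either short end may go in first.
- curing_box: White box fixed on the mat, 170 deep (x) x 160 wide (y) x 145 mm high, clear amber roof. Origin: at its bottom, under the middle of its mouth; its +x points into the box, -x out of the mouth (roughly towards the robot), z up. Chamber floor 45 mm, underside of roof 140 mm above the origin; side walls 8 mm thick, mouth open from floor to roof when the door is down.
- door (a joint): Angle (rad) of the box's grey front door, hinged along its bottom edge: 0 = shut, upright (may start ajar); 1.57 = fully down, level before the mouth, at its end stop. The stiff hinge stays where it is left (about 4 N at the handle). Panel 160 wide x 100 high x 12 mm thick; open, its inner face is a shelf 46.5 mm above the box's origin, 1.5 mm above the chamber floor.
- door_hinge (a point): Middle of the door's hinge line, at the mouth: 46.5 mm above the box's origin; the hinge line runs along the box's y.
- door_handle (a point): Middle of the door's red handle bar: round, 10 mm thick, between two posts 110 mm apart, parallel to the hinge, in the plane of the door; 148 mm from the hinge, 6 mm outward of the door's inner face, 43 mm of free gap to the panel. Shut, it stands above the box's front edge; open, it lies about 40 mm above the box's origin. It can be pinched from above at any door angle.
- slot_mouth (a point): Point on the chamber floor at the mouth (x = 0 of the box), midway between two dark blue guide rails 67 mm apart (inner faces), 16 mm high, running inward from 16 to 142 mm past the mouth. A lip 16 to 19 mm above the floor reaches 6 mm in over each side. Flared guides, 2 to 18 mm past the mouth, widen the entry to about 75 mm.
- slot_end (a point): Point on the chamber floor at the face of the stop, midway between the rails, 142 mm in from the mouth. A phone fully home touches the stop: its origin is then 77 mm and its outer end 12 mm inside the mouth.
- red_phone: Another phone in a red case, 145 x 70 x 10 mm, lying flat; not to be used. Origin: centre of its underside.
- bottle: White bottle with a blue cap, 48 mm across, 110 mm high, standing. Origin: centre of its underside.
- basket: Purple open basket, 140 x 100 x 60 mm. Origin: centre of its underside.
Not all that is in view belongs to the job. What is shaped like the phone but turquoise or white is not meant.

How it is judged (in metres and radians):
On the way, in this order (a step that is already met when the one before it is completed fails the run):
1. the door is pulled all the way down (value of joint door above 1.48 rad), for 0.2 s.
2. the yellow phone lies between the rails, fully home, with the door down (x of phone in the frame of curing_box above 0.07 m and y of phone in the frame of curing_box between -0.004 and 0.004 m and z of phone in the frame of curing_box between 0.04 and 0.052 m and angle between phone's own z axis and vertical below 0.1 rad and value of joint door above 1 rad), for 0.2 s.
At the end, for the whole second after the job is handed in: The yellow phone lies at rest, screen up, on the chamber floor between the rails, within 7 mm of the stop, and the door is shut to within 0.06 rad (9 mm at the handle) (x of phone in the frame of curing_box above 0.07 m and y of phone in the frame of curing_box between -0.004 and 0.004 m and z of phone in the frame of curing_box between 0.04 and 0.052 m and angle between phone's own z axis and vertical below 0.1 rad and value of joint door below 0.06 rad and linear speed of phone below 0.01 m/s); the robot touches nothing.
It fails at once if the red phone is moved more than 30 mm (distance of red_phone from where it was at the start of the episode above 0.03 m).
It fails at once if the bottle is moved more than 30 mm (distance of bottle from where it was at the start of the episode above 0.03 m).
It fails at once if the basket is moved more than 30 mm (distance of basket from where it was at the start of the episode above 0.03 m).
It also fails if it takes over 72 s, if anything falls off the work surface, if the arm or the gripper's body presses on something with over 40 N, if the wrist force passes 120 N, or if a joint passes its speed limit or range.

ROBOT

A 7-joint arm with a two-finger parallel gripper is mounted at the origin on the work surface. World frame = base frame: x ahead of the robot, y to its left, z up, the work surface at z = 0. Lengths are in mm, angles in rad, forces in N, time in s.
With the tool pointing down it reaches from about 400 to 875 mm from the base axis. Payload 4.4 kg.
Tool frame: the origin (TCP) lies midway between the tips of the shut fingers; the grasp point (between the pads) lies 19 mm behind it (ctrl.grip_depth is the distance from the TCP to the grasp point, in mm); z points along the fingers, y is the direction in which the jaws open and shut (so a half turn about z gives the same grasp; the last joint's range is limited). The gripper opens to 85 mm and grips with 20 to 120 N. Pads are 22 mm wide; open, the fingers measure 114 mm over their backs; the gripper's body (76 mm by 85 mm) begins 54 mm behind the grasp point. The pads swing forward as they close: fully open they stand 13 mm farther back than shut.
Start: joints at [1.099, 0.628, 0.038, 1.517, -0.027, 0.996, -0.02], TCP at [256.618, -597.214, 231.313] pointing down, gripper open.
Joint ranges: [-3.06, 3.06], [-0.37, 2.12], [-1.25, 1.32], [0.18, 2.47], [-1.1, 4.24], [0.23, 1.98], [-2.94, 2.94]. Speed limits (rad/s): [2.57, 2.57, 3.14, 3.14, 3.14, 3.14, 3.14].

INTERFACE

Orientations are given as [roll, pitch, yaw] about the fixed x, y, z axes, in that order (R = Rz(yaw) Ry(pitch) Rx(roll)).
In Python, from cell import ctrl, get_image gives the robot as it stands.
- The arm moves only by the tool arm_command, never from a script. Its argument "plan" is a list of rows, each an object of numbers: "rx", "ry", "rz": the turn, a rotation vector about the tool's x, y, z in rad; "x", "y", "z": the shift along the tool's x, y, z in cm; "jaw": the finger opening in cm, from 0 to 8.54. In form: [{"rx": .., "ry": .., "rz": .., "x": .., "y": .., "z": .., "jaw": ..}, ...]. A call has 1 to 10 rows; each row is the pose to reach, as a shift and turn from the pose measured when the call began, along the tool's axes at that moment; what a row does not reach only later rows make up. A row lasts 1/12 s, in which the tool goes at most 41.7 mm and 7.16 degrees, less where a joint would pass 70% of its speed; a pose out of reach is approached as far as the arm can. A call with a gripper value outside its range is refused whole. The fingers move at their own pace and stop on an object; the grip force is fixed at half the most. Time passes only in rows, so rows that repeat a pose let the fingers close. It gives the time, the measured TCP pose, the force and the opening at its end, in the units of the state.
- ctrl.read_state(): the state, without advancing time (a new reading comes with each control period).
- get_image(name): name is "scene" or "top" or "wrist"; returns a dict with "frame" (480x640x3 uint8, red, green, blue), "fovy" (degrees; the focal length in pixels is half the picture's height over the tangent of half this angle, whatever the lens; pixels are square), "cx", "cy" (the principal point, pixels), "R" (3x3) and "t" (3): a world point X has camera coordinates R X + t. Camera axes: x right, y down, z forward; pixel columns grow to the right and rows downward; lengths in mm; the calibration is good to about 2 mm. A picture is of the moment at which its call begins. There is no depth.
- ctrl.finish_job(): hands the job in, once; it reports no verdict.
The state is a dict: "clock": time; "qpos": joint angles; "qd": joint speeds; "tau": joint torques, N m; "eef_pos": TCP position; "tool_rot": TCP orientation; "force": force on the tool from outside, world axes, zero at the start; "torque": the same for the moment, N m; "width": finger opening in mm.
Only numpy, scipy, OpenCV 4.12 (cv2) and the standard library are available. Lean on these libraries where they do the work, as an engineer would, in place of code of your own. Each camera call takes 0.05 s, during which the arm holds its last target.

## Working session

There is one attempt and no reset: what is moved stays moved. The work goes in short steps, Python scripts to look and compute and a tool call to move; the robot and the scene stay as the last step left them, time stands still between calls to the robot, and variables do not carry over. Pictures are saved under pics/ and viewed, and the job is handed in when it is done.

Besides the shell and the picture viewer there is one more tool, called after "Request:" by a JSON object that holds its "fn" and its "kwargs". arm_command: Moves the arm, as the interface text tells. Its arguments: {"type":"object","properties":{"plan":{"type":"array","items":{"type":"object","properties":{"rx":{"type":"number"},"ry":{"type":"number"},"rz":{"type":"number"},"x":{"type":"number"},"y":{"type":"number"},"z":{"type":"number"},"jaw":{"type":"number"}}}}},"required":["plan"]}

```bash
mkdir -p pics; ls
cat > h.py <<'E'
import numpy as np, cv2, pickle
from cell import ctrl, get_image
def snap(name,fn):
    d=get_image(name); cv2.imwrite(f'pics/{fn}.png',cv2.cvtColor(np.asarray(d['frame']),cv2.COLOR_RGB2BGR))
    pickle.dump(d,open(f'pics/{fn}.pkl','wb')); return d
def load(fn): return pickle.load(open(f'pics/{fn}.pkl','rb'))
def K(d):
    f=240/np.tan(np.radians(d['fovy'])/2); return f,d['cx'],d['cy']
def ray(d,u,v):
    f,cx,cy=K(d); R=np.array(d['R']);t=np.array(d['t'])
    return -R.T@t, R.T@np.array([(u-cx)/f,(v-cy)/f,1])
def at_z(d,u,v,z):
    o,r=ray(d,u,v); return o+r*(z-o[2])/r[2]
def proj(d,X):
    f,cx,cy=K(d); c=np.array(d['R'])@np.array(X,float)+np.array(d['t']); return np.array([cx+f*c[0]/c[2],cy+f*c[1]/c[2]])
E
python3 - <<'E'
from h import *
for n in ['scene','top','wrist']:
    d=snap(n,n+'0'); print(n,d['fovy'],d['cx'],d['cy'],{k:v for k,v in d.items() if k not in('frame','fovy','cx','cy','R','t')},ray(d,320,240))
print(ctrl.read_state(), ctrl.grip_depth)
E
```

```text
pics
scene 46.7583272667486 313.15979772121716 237.0810380419115 {} (array([1531.70264222, -327.82492047,  907.17646343]), array([-0.74037456,  0.28477376, -0.60903931]))
top 52.750752938012766 320.2667844304778 240.5900394323944 {} (array([ 354.95008029,   30.97725804, 1159.29505701]), array([ 0.18762561,  0.0105863 , -0.98218448]))
wrist 66.29022946995588 317.6589997822484 239.2676732072561 {} (array([ 317.97456378, -571.73714197,  374.23285865]), array([-0.23931787, -0.1086787 , -0.96486291]))
{'clock': 0.15, 'qpos': array([ 1.09921566,  0.62913688,  0.03843483,  1.51811653, -0.02699052,
        0.99632719, -0.01999186]), 'qd': array([-0.00109187, -0.00031436, -0.00032336, -0.00481113, -0.0012693 ,
        0.0005679 ,  0.00012771]), 'tau': array([ 1.18415403e-03, -5.63800406e+01,  1.22770127e+00, -1.93653685e+01,
        1.10969500e-02,  7.35270762e-03,  1.68988169e-05]), 'eef_pos': array([ 256.42683675, -596.76651527,  230.60498746]), 'tool_rot': array([-3.14012210e+00,  6.99794596e-06,  4.05805442e-01]), 'force': array([ 0.64111986, -0.08062781, -0.17595205]), 'torque': array([-0.0589665 , -0.00388775,  0.04845867]), 'width': 85.55358786176106} 18.700000000000003
```

View pics/scene0.png

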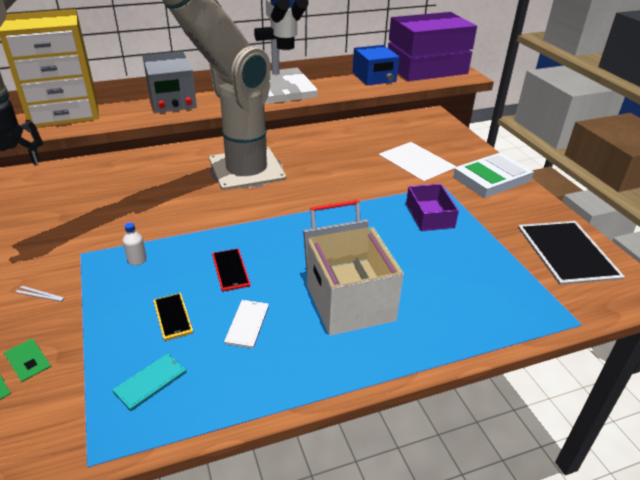

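View pics/top0.png

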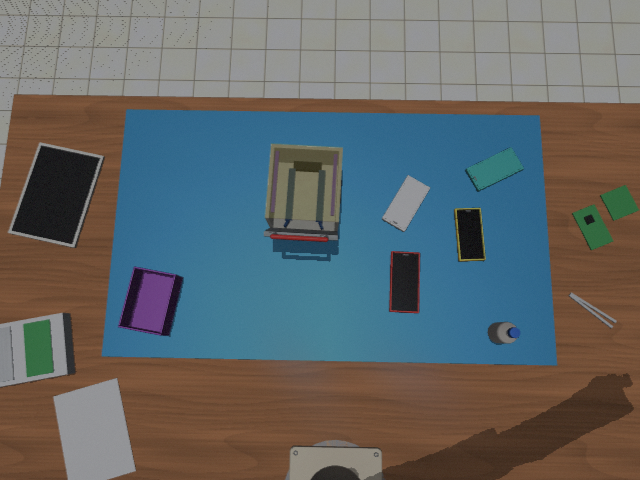

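View pics/wrist0.png

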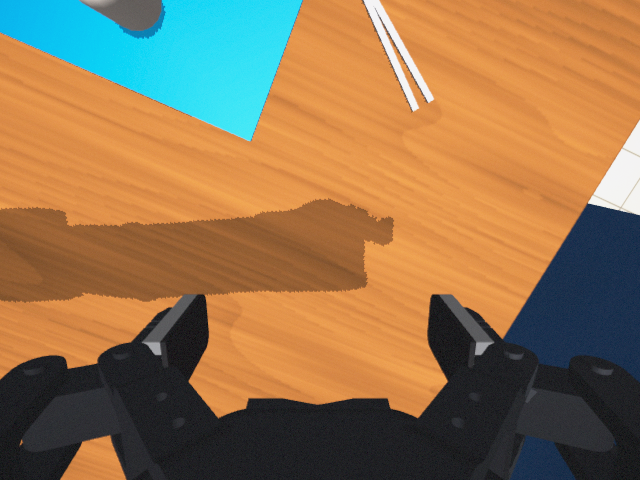

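The top view shows, in pixels, the yellow-cased phone (470,235), red phone (405,282), white lookalike (406,203), turquoise lookalike (495,168), box (305,190) with its red handle (300,238), bottle (505,333) and basket (150,300). The yellow case with a black screen at (470,235) is the one meant. I'll confirm it in an enlarged crop.

Run:
```python
from h import *
im=cv2.imread('pics/top0.png')
a=cv2.resize(im[190:280,420:510],(400,400),interpolation=cv2.INTER_CUBIC)
b=cv2.resize(im[135:265,250:360],(465,550),interpolation=cv2.INTER_CUBIC)[:550]
c=np.zeros((550,800,3),np.uint8); c[:400,:330]=a[:,35:365]; c[:,335:]=b
cv2.imwrite('pics/crop0.png',c)
d=load('top0')
hsv=cv2.cvtColor(im,cv2.COLOR_BGR2HSV)
m=cv2.inRange(hsv,(20,120,80),(35,255,255)); m[:190]=0;m[280:]=0;m[:,:430]=0;m[:,510:]=0
cnt=max(cv2.findContours(m,cv2.RETR_EXTERNAL,cv2.CHAIN_APPROX_NONE)[0],key=cv2.contourArea)[:,0]
P=np.array([at_z(d,u,v,11)[:2] for u,v in cnt],np.float32)
print(cv2.minAreaRect(P))
m=cv2.inRange(hsv,(0,150,80),(6,255,255))|cv2.inRange(hsv,(174,150,80),(180,255,255))
for cc in cv2.findContours(m,cv2.RETR_EXTERNAL,cv2.CHAIN_APPROX_NONE)[0]:
    if cv2.contourArea(cc)>40: print(cv2.minAreaRect(cc),cv2.boundingRect(cc))
```

```text
((595.25927734375, -315.8405456542969), (127.39128112792969, 61.6316032409668), 3.2113089561462402)
((298.5265197753906, 237.5399932861328), (57.1357536315918, 4.127750873565674), 3.301865816116333) (270, 234, 58, 8)
```

View pics/crop0.png

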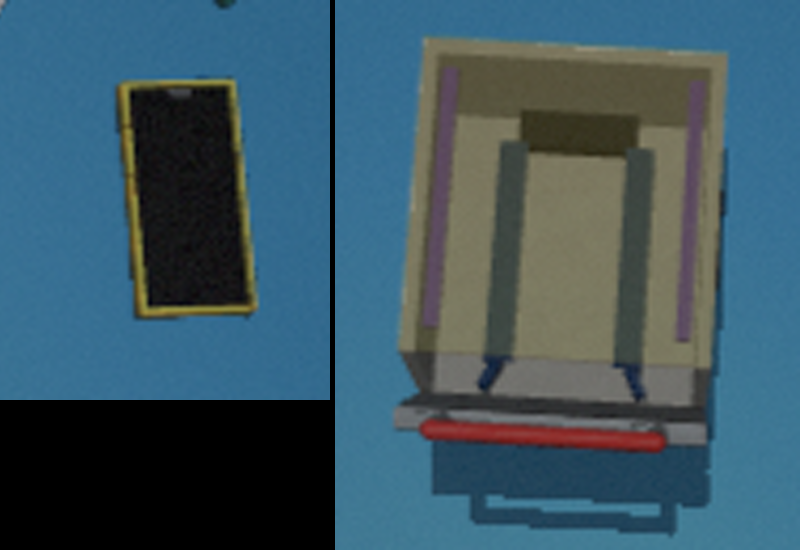

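The yellow case and black screen are confirmed: centre is about (595,-316), long axis at about +0.056 rad, measured 127x62 against the true 130x64. Next I fit the box pose.

```bash
cat >> h.py <<'E'
def boxT(p):
    c,s=np.cos(p[2]),np.sin(p[2])
    return lambda X: np.array([p[0]+c*X[0]-s*X[1], p[1]+s*X[0]+c*X[1], X[2]])
E
python3 - <<'E'
from h import *
from scipy.optimize import least_squares
d=load('top0')
f=lambda u,v:(250+(u-335)/4.227,135+v/4.231)
obs=[((170,80,145),(425,38)),((170,-80,145),(728,53)),((0,80,145),(400,352)),((0,-80,145),(712,365)),
 ((142,33.5,64),(525,145)),((142,-33.5,64),(627,150))]
for o,uv in obs: print(o, at_z(d,*f(*uv),o[2]).round(1))
r=least_squares(lambda p:np.concatenate([proj(d,boxT(p)(o))-f(*uv) for o,uv in obs[:4]]),[560,40,0])
print(r.x,r.fun.round(2))
B=boxT(r.x)
# handle: angle
for th in np.arange(0,.35,.05):
    # outward normal -x; at angle th, along-door dir = (-sin, cos), outward=(-cos,-sin)
    h=lambda y:(-148*np.sin(th)-6*np.cos(th),y,46.5+148*np.cos(th)-6*np.sin(th))
    print(round(th,2),proj(d,B(h(55))).round(1),proj(d,B(h(-55))).round(1))
for X in [(142,33.5,45),(142,-33.5,45),(142,33.5,64),(142,-33.5,64),(16,33.5,64),(0,0,45)]:
    u=proj(d,B(X)); print(X,u.round(1),((u[0]-250)*4.227+335).round(),((u[1]-135)*4.231).round())
# overlay scene
im=cv2.imread('pics/scene0.png'); s=load('scene0')
for X in [(a,b,c) for a in (0,170) for b in (-80,80) for c in (0,145)]+[(142,33.5,64),(142,-33.5,64),(0,0,45)]:
    u=proj(s,B(X)); cv2.circle(im,tuple(int(x) for x in u),1,(0,0,255),-1)
cv2.imwrite('pics/sc0o.png',cv2.resize(im[180:350,270:480],None,fx=3.5,fy=3.5))
E
```

```text
(170, 80, 145) [763.6 154.2 145. ]
(170, -80, 145) [758.   -4.9 145. ]
(0, 80, 145) [594.4 160.5 145. ]
(0, -80, 145) [590.4   1.5 145. ]
(142, 33.5, 64) [733.8 105.5  64. ]
(142, -33.5, 64) [731.8  48.2  64. ]
[ 5.91700699e+02  8.07233958e+01 -3.40257542e-02] [-0.3  -0.31  0.07 -0.39 -0.1  -0.02  0.32  0.67]
0.0 [274.4 216. ] [328.  218.7]
0.05 [274.1 219.6] [327.8 222.3]
0.1 [273.9 223.2] [327.6 225.9]
0.15 [273.7 226.8] [327.4 229.5]
0.2 [273.6 230.4] [327.2 233.1]
0.25 [273.4 234. ] [327.  236.8]
0.3 [273.3 237.6] [326.8 240.3]
(142, 33.5, 45) [293.8 171.5] 520.0 154.0
(142, -33.5, 45) [321.6 172.8] 638.0 160.0
(142, 33.5, 64) [293.3 168.9] 518.0 143.0
(142, -33.5, 64) [321.5 170.2] 637.0 149.0
(16, 33.5, 64) [289.9 220.6] 504.0 362.0
(0, 0, 45) [304.2 229.7] 564.0 401.0
```

View pics/sc0o.png

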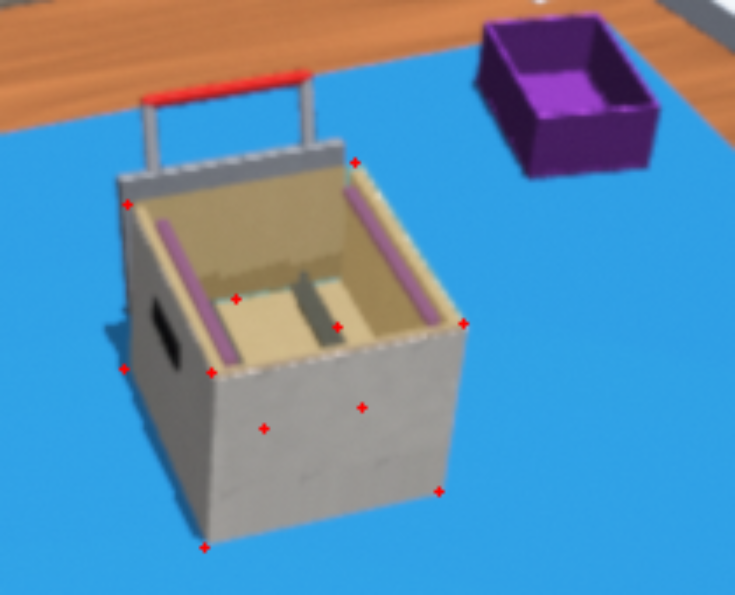

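The box fit agrees with the given sizes to about 2 mm: origin (592,81), yaw -0.034. The door is ajar by about 0.28 rad. I'll check the handle against the scene view and work out the first move.

```bash
cat >> h.py <<'E'
from scipy.spatial.transform import Rotation as Ro
BP=[591.7,80.7,-0.034]
B=boxT(BP)
def handle(th,y=0): return B((-148*np.sin(th)-6*np.cos(th),y,46.5+148*np.cos(th)-6*np.sin(th)))
def st():
    s=ctrl.read_state(); print('t',round(s['clock'],2),'p',s['eef_pos'].round(1),'rpy',s['tool_rot'].round(3),'F',s['force'].round(1),'w',round(s['width'],1),'q',s['qpos'].round(2)); return s
def row(p,R,s=None):
    s=s or ctrl.read_state()
    R0=Ro.from_euler('xyz',s['tool_rot'])
    rv=(R0.inv()*R).as_rotvec(); sh=R0.inv().apply(np.array(p)-s['eef_pos'])/10
    print('r',rv.round(3),'s',sh.round(2)); return rv,sh
def tool(yaw,tilt=0):
    # tool down, tool x at heading yaw; tilt>0 : finger direction swings toward box +x
    ax=np.array([-np.sin(BP[2]),np.cos(BP[2]),0])
    return Ro.from_rotvec(-tilt*ax)*Ro.from_euler('xyz',[np.pi,0,yaw])
E
python3 - <<'E'
from h import *
for n in('top0','scene0'):
    d=load(n); im=cv2.imread(f'pics/{n}.png')
    hsv=cv2.cvtColor(im,cv2.COLOR_BGR2HSV)
    m=cv2.inRange(hsv,(0,150,80),(6,255,255))|cv2.inRange(hsv,(174,150,80),(180,255,255))
    if n=='scene0': m[:195]=0;m[235:]=0;m[:,:300]=0;m[:,370:]=0
    else: m[:220]=0; m[245:]=0
    cc=np.argwhere(m)[:,::-1]; print(n,cc.mean(0).round(1),cc.min(0),cc.max(0))
    for th in(.2,.25,.3): print(th,proj(d,handle(th)).round(1),proj(d,handle(th,55)).round(1),proj(d,handle(th,-55)).round(1))
h=handle(.28); print(h)
s=st()
row([256,-597,300],tool(1.537),s)
row([h[0],h[1],300],tool(1.537),s)
E
```

```text
top0 [299.5 237.6] [270 234] [327 241]
0.2 [300.4 231.8] [273.6 230.4] [327.2 233.1]
0.25 [300.2 235.4] [273.4 234. ] [327.  236.8]
0.3 [300. 239.] [273.3 237.6] [326.9 240.3]
scene0 [334.2 204.6] [310 200] [358 209]
0.2 [335.  207.6] [357.4 203.9] [312.2 211.4]
0.25 [334.  206.7] [356.2 203. ] [311.2 210.4]
0.3 [332.9 205.8] [355.1 202.2] [310.3 209.6]
[545.06000229  82.28637125 187.07807098]
t 0.15 p [ 256.4 -596.8  230.6] rpy [-3.14   0.     0.406] F [ 0.6 -0.1 -0.2] w 85.6 q [ 1.1   0.63  0.04  1.52 -0.03  1.   -0.02]
r [-1.000e-03 -1.000e-03 -1.131e+00] s [-0.05 -0.01 -6.94]
r [-1.000e-03 -1.000e-03 -1.131e+00] s [ 53.33 -51.01  -6.86]
```

Request:
{"fn": "arm_command", "kwargs": {"plan": [{"z": -4, "jaw": 4}, {"z": -7, "x": 2, "y": -2, "rz": -0.1, "jaw": 4}, {"x": 53.3, "y": -51, "z": -7, "rz": -1.13, "jaw": 4}, {"x": 53.3, "y": -51, "z": -7, "rz": -1.13, "jaw": 4}, {"x": 53.3, "y": -51, "z": -7, "rz": -1.13, "jaw": 4}, {"x": 53.3, "y": -51, "z": -7, "rz": -1.13, "jaw": 4}, {"x": 53.3, "y": -51, "z": -7, "rz": -1.13, "jaw": 4}, {"x": 53.3, "y": -51, "z": -7, "rz": -1.13, "jaw": 4}, {"x": 53.3, "y": -51, "z": -7, "rz": -1.13, "jaw": 4}, {"x": 53.3, "y": -51, "z": -7, "rz": -1.13, "jaw": 4}]}}

```text
validation failed for argument at $.pl...
```

Run:
```python
from h import *
s=st(); h=handle(.28)
row([h[0],h[1],300],tool(1.537),s)
```

```text
t 0.15 p [ 256.4 -596.8  230.6] rpy [-3.14   0.     0.406] F [ 0.6 -0.1 -0.2] w 85.6 q [ 1.1   0.63  0.04  1.52 -0.03  1.   -0.02]
r [-1.000e-03 -1.000e-03 -1.131e+00] s [ 53.33 -51.01  -6.86]
```

Request:
{"fn": "arm_command", "kwargs": {"plan": [{"rx": 0, "ry": 0, "rz": 0, "x": 0, "y": 0, "z": -4, "jaw": 4}, {"rx": 0, "ry": 0, "rz": -0.1, "x": 2, "y": -2, "z": -7, "jaw": 4}, {"rx": 0, "ry": 0, "rz": -1.13, "x": 53.3, "y": -51, "z": -7, "jaw": 4}, {"rx": 0, "ry": 0, "rz": -1.13, "x": 53.3, "y": -51, "z": -7, "jaw": 4}, {"rx": 0, "ry": 0, "rz": -1.13, "x": 53.3, "y": -51, "z": -7, "jaw": 4}, {"rx": 0, "ry": 0, "rz": -1.13, "x": 53.3, "y": -51, "z": -7, "jaw": 4}, {"rx": 0, "ry": 0, "rz": -1.13, "x": 53.3, "y": -51, "z": -7, "jaw": 4}, {"rx": 0, "ry": 0, "rz": -1.13, "x": 53.3, "y": -51, "z": -7, "jaw": 4}, {"rx": 0, "ry": 0, "rz": -1.13, "x": 53.3, "y": -51, "z": -7, "jaw": 4}, {"rx": 0, "ry": 0, "rz": -1.13, "x": 53.3, "y": -51, "z": -7, "jaw": 4}]}}

```text
clock: 0.98
eef_pos: [397.7, -261.9, 301.0]
tool_rot: [-3.141, -0.001, 1.512]
force: [1.1, -0.2, 0.1]
width: 40.1
```

Run:
```python
from h import *
s=st(); h=handle(.28)
row([h[0],h[1],260],tool(1.537),s)
```

```text
t 0.98 p [ 397.7 -261.9  301. ] rpy [-3.141e+00 -1.000e-03  1.512e+00] F [ 1.1 -0.2  0.1] w 40.1 q [ 0.76  0.31 -0.31  1.88  0.11  0.97  0.34]
r [-0.001 -0.001 -0.025] s [35.23 12.68  4.13]
```

Request:
{"fn": "arm_command", "kwargs": {"plan": [{"rx": 0, "ry": 0, "rz": -0.025, "x": 35.2, "y": 12.7, "z": 2, "jaw": 4}, {"rx": 0, "ry": 0, "rz": -0.025, "x": 35.2, "y": 12.7, "z": 2, "jaw": 4}, {"rx": 0, "ry": 0, "rz": -0.025, "x": 35.2, "y": 12.7, "z": 2, "jaw": 4}, {"rx": 0, "ry": 0, "rz": -0.025, "x": 35.2, "y": 12.7, "z": 2, "jaw": 4}, {"rx": 0, "ry": 0, "rz": -0.025, "x": 35.2, "y": 12.7, "z": 2, "jaw": 4}, {"rx": 0, "ry": 0, "rz": -0.025, "x": 35.2, "y": 12.7, "z": 2, "jaw": 4}, {"rx": 0, "ry": 0, "rz": -0.025, "x": 35.2, "y": 12.7, "z": 2, "jaw": 4}, {"rx": 0, "ry": 0, "rz": -0.025, "x": 35.2, "y": 12.7, "z": 4, "jaw": 4}, {"rx": 0, "ry": 0, "rz": -0.025, "x": 35.2, "y": 12.7, "z": 4, "jaw": 4}, {"rx": 0, "ry": 0, "rz": -0.025, "x": 35.2, "y": 12.7, "z": 4, "jaw": 4}]}}

```text
clock: 1.82
eef_pos: [545.8, 91.0, 259.7]
tool_rot: [-3.14, -0.007, 1.546]
force: [-0.7, 0.5, 0.5]
width: 40.2
```

Run:
```python
from h import *
s=st(); h=handle(.28)
snap('wrist','w1'); d=snap('scene','s1')
im=cv2.imread('pics/s1.png'); cv2.imwrite('pics/s1c.png',cv2.resize(im[60:300,220:500],None,fx=2.5,fy=2.5))
row([h[0],h[1],168],tool(1.537),s)
```

```text
t 1.82 p [545.8  91.  259.7] rpy [-3.14  -0.007  1.546] F [-0.7  0.5  0.5] w 40.2 q [ 0.06  0.48 -0.4   1.75  0.22  0.96 -0.45]
r [-0.001 -0.007  0.009] s [-0.93 -0.04  9.16]
```

View pics/w1.png

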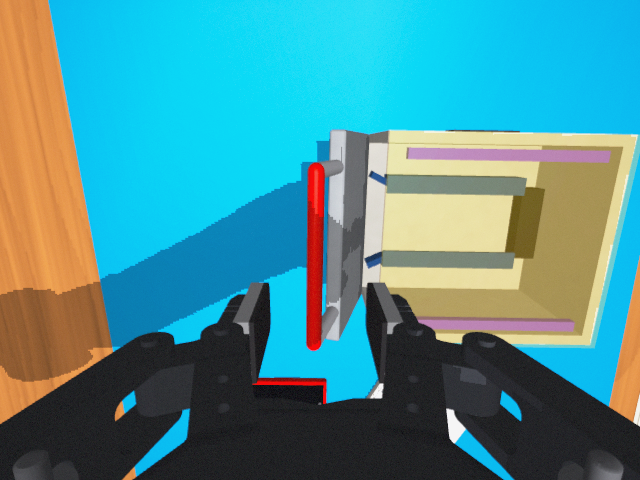

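The wrist view shows the red bar at column 315, midway between the jaws (about 250 to 385). I'll descend and pinch.

Request:
{"fn": "arm_command", "kwargs": {"plan": [{"rx": 0, "ry": 0, "rz": 0.009, "x": -0.8, "y": 0, "z": 3, "jaw": 4}, {"rx": 0, "ry": 0, "rz": 0.009, "x": -0.8, "y": 0, "z": 6, "jaw": 4}, {"rx": 0, "ry": 0, "rz": 0.009, "x": -0.8, "y": 0, "z": 9, "jaw": 4}, {"rx": 0, "ry": 0, "rz": 0.009, "x": -0.8, "y": 0, "z": 9.2, "jaw": 4}, {"rx": 0, "ry": 0, "rz": 0.009, "x": -0.8, "y": 0, "z": 9.2, "jaw": 2}, {"rx": 0, "ry": 0, "rz": 0.009, "x": -0.8, "y": 0, "z": 9.2, "jaw": 0.5}, {"rx": 0, "ry": 0, "rz": 0.009, "x": -0.8, "y": 0, "z": 9.2, "jaw": 0.5}, {"rx": 0, "ry": 0, "rz": 0.009, "x": -0.8, "y": 0, "z": 9.2, "jaw": 0.5}, {"rx": 0, "ry": 0, "rz": 0.009, "x": -0.8, "y": 0, "z": 9.2, "jaw": 0.5}]}}

```text
clock: 2.67
eef_pos: [545.2, 76.0, 170.2]
tool_rot: [-3.142, -0.001, 1.532]
force: [-2.2, -2.5, 6.7]
width: 8.3
```

Run:
```python
from h import *
s=st(); g=s['eef_pos']+[0,0,18.7]
# estimate th from grasp x
from scipy.optimize import brentq
th0=brentq(lambda t:handle(t)[0]-g[0],0,1); print('th',th0,handle(th0),g)
off=g-handle(th0); off[0]=0;print(off)
for th in np.linspace(th0,1.6,19)[1:]:
    p=handle(th)+off-[0,0,18.7]; print(round(th,2),end=' '); row(p,tool(1.537),s)
```

```text
t 2.67 p [545.2  76.  170.2] rpy [-3.142e+00 -1.000e-03  1.532e+00] F [-2.2 -2.5  6.7] w 8.3 q [ 0.05  0.58 -0.35  1.85  0.28  0.75 -0.5 ]
th 0.27922981920108686 [545.16822407  82.28269029 187.11397128] [545.16822407  76.02236435 188.94917188]
[ 0.         -6.26032594  1.83520059]
0.35 r [-0.    -0.001 -0.005] s [-0.01 -1.02  0.38]
0.43 r [-0.    -0.001 -0.005] s [-0.01 -2.01  0.83]
0.5 r [-0.    -0.001 -0.005] s [-0.02 -2.96  1.36]
0.57 r [-0.    -0.001 -0.005] s [-0.02 -3.87  1.95]
0.65 r [-0.    -0.001 -0.005] s [-0.03 -4.73  2.61]
0.72 r [-0.    -0.001 -0.005] s [-0.03 -5.55  3.33]
0.79 r [-0.    -0.001 -0.005] s [-0.04 -6.31  4.1 ]
0.87 r [-0.    -0.001 -0.005] s [-0.04 -7.01  4.93]
0.94 r [-0.    -0.001 -0.005] s [-0.05 -7.65  5.81]
1.01 r [-0.    -0.001 -0.005] s [-0.05 -8.22  6.74]
1.09 r [-0.    -0.001 -0.005] s [-0.05 -8.72  7.7 ]
1.16 r [-0.    -0.001 -0.005] s [-0.06 -9.15  8.7 ]
1.23 r [-0.    -0.001 -0.005] s [-0.06 -9.51  9.72]
1.31 r [-0.    -0.001 -0.005] s [-0.06 -9.79 10.77]
1.38 r [-0.    -0.001 -0.005] s [-0.06 -9.99 11.84]
1.45 r [-0.    -0.001 -0.005] s [ -0.07 -10.11  12.92]
1.53 r [-0.    -0.001 -0.005] s [ -0.07 -10.16  14.01]
1.6 r [-0.    -0.001 -0.005] s [ -0.07 -10.12  15.09]
```

Request:
{"fn": "arm_command", "kwargs": {"plan": [{"rx": 0, "ry": 0, "rz": 0, "x": 0, "y": -1.0, "z": 0.4, "jaw": 0.5}, {"rx": 0, "ry": 0, "rz": 0, "x": 0, "y": -2.0, "z": 0.8, "jaw": 0.5}, {"rx": 0, "ry": 0, "rz": 0, "x": 0, "y": -3.0, "z": 1.4, "jaw": 0.5}, {"rx": 0, "ry": 0, "rz": 0, "x": 0, "y": -3.9, "z": 1.95, "jaw": 0.5}, {"rx": 0, "ry": 0, "rz": 0, "x": 0, "y": -4.7, "z": 2.6, "jaw": 0.5}, {"rx": 0, "ry": 0, "rz": 0, "x": 0, "y": -5.5, "z": 3.3, "jaw": 0.5}, {"rx": 0, "ry": 0, "rz": 0, "x": 0, "y": -6.3, "z": 4.1, "jaw": 0.5}, {"rx": 0, "ry": 0, "rz": 0, "x": 0, "y": -7.0, "z": 4.9, "jaw": 0.5}, {"rx": 0, "ry": 0, "rz": 0, "x": 0, "y": -7.65, "z": 5.8, "jaw": 0.5}, {"rx": 0, "ry": 0, "rz": 0, "x": 0, "y": -7.65, "z": 5.8, "jaw": 0.5}]}}

```text
clock: 3.5
eef_pos: [469.5, 79.2, 112.4]
tool_rot: [3.139, -0.002, 1.532]
force: [2.8, -0.1, -5.0]
width: 7.9
```

Run:
```python
from h import *
s=st(); g=s['eef_pos']+[0,0,18.7]
from scipy.optimize import brentq
th0=brentq(lambda t:handle(t)[0]-g[0],0,1.4); print('th',th0,handle(th0),g)
off=np.array([0,-6.3,1.8])
for th in np.linspace(th0,1.6,10)[1:]:
    p=handle(th)+off-[0,0,18.7]; print(round(th,2),end=' '); row(p,tool(1.537),s)
```

```text
t 3.5 p [469.5  79.2 112.4] rpy [ 3.139e+00 -2.000e-03  1.532e+00] F [ 2.8 -0.1 -5. ] w 7.9 q [-0.02  0.59 -0.3   2.1   0.35  0.49 -0.61]
th 0.9305424972754385 [469.49853874  84.85645143 130.10338974] [469.49853874  79.18338514 131.11354052]
1.0 r [ 0.002 -0.002 -0.005] s [-0.07 -0.59  0.85]
1.08 r [ 0.002 -0.002 -0.005] s [-0.07 -1.11  1.82]
1.15 r [ 0.002 -0.002 -0.005] s [-0.07 -1.55  2.83]
1.23 r [ 0.002 -0.002 -0.005] s [-0.08 -1.92  3.87]
1.3 r [ 0.002 -0.002 -0.005] s [-0.08 -2.21  4.93]
1.38 r [ 0.002 -0.002 -0.005] s [-0.08 -2.42  6.01]
1.45 r [ 0.002 -0.002 -0.005] s [-0.09 -2.55  7.11]
1.53 r [ 0.002 -0.002 -0.005] s [-0.09 -2.6   8.21]
1.6 r [ 0.002 -0.002 -0.005] s [-0.09 -2.57  9.31]
```

Request:
{"fn": "arm_command", "kwargs": {"plan": [{"rx": 0, "ry": 0, "rz": 0, "x": 0, "y": -0.6, "z": 0.9, "jaw": 0.5}, {"rx": 0, "ry": 0, "rz": 0, "x": 0, "y": -1.1, "z": 1.8, "jaw": 0.5}, {"rx": 0, "ry": 0, "rz": 0, "x": 0, "y": -1.55, "z": 2.8, "jaw": 0.5}, {"rx": 0, "ry": 0, "rz": 0, "x": 0, "y": -1.9, "z": 3.9, "jaw": 0.5}, {"rx": 0, "ry": 0, "rz": 0, "x": 0, "y": -2.2, "z": 4.9, "jaw": 0.5}, {"rx": 0, "ry": 0, "rz": 0, "x": 0, "y": -2.4, "z": 6.0, "jaw": 0.5}, {"rx": 0, "ry": 0, "rz": 0, "x": 0, "y": -2.55, "z": 7.1, "jaw": 0.5}, {"rx": 0, "ry": 0, "rz": 0, "x": 0, "y": -2.6, "z": 8.2, "jaw": 0.5}, {"rx": 0, "ry": 0, "rz": 0, "x": 0, "y": -2.6, "z": 9.0, "jaw": 0.5}, {"rx": 0, "ry": 0, "rz": 0, "x": 0, "y": -2.6, "z": 9.2, "jaw": 0.5}]}}

```text
clock: 4.33
eef_pos: [444.0, 80.3, 20.1]
tool_rot: [3.139, -0.001, 1.532]
force: [-0.3, -0.6, 2.6]
width: 7.8
```

Run:
```python
from h import *
s=st(); print(handle(1.57)-[0,0,18.7])
d=snap('top','t2');im=cv2.imread('pics/t2.png'); cv2.imwrite('pics/t2c.png',cv2.resize(im[120:420,200:400],None,fx=2,fy=2))
d=snap('scene','s2');im=cv2.imread('pics/s2.png'); cv2.imwrite('pics/s2c.png',cv2.resize(im[120:350,220:500],None,fx=2.5,fy=2.5))
```

```text
t 4.33 p [444.   80.3  20.1] rpy [ 3.139e+00 -1.000e-03  1.532e+00] F [-0.3 -0.6  2.6] w 7.8 q [-0.09  0.75 -0.22  2.21  0.67  0.24 -0.95]
[443.78080746  85.73119138  21.91785826]
```

View pics/s2c.png

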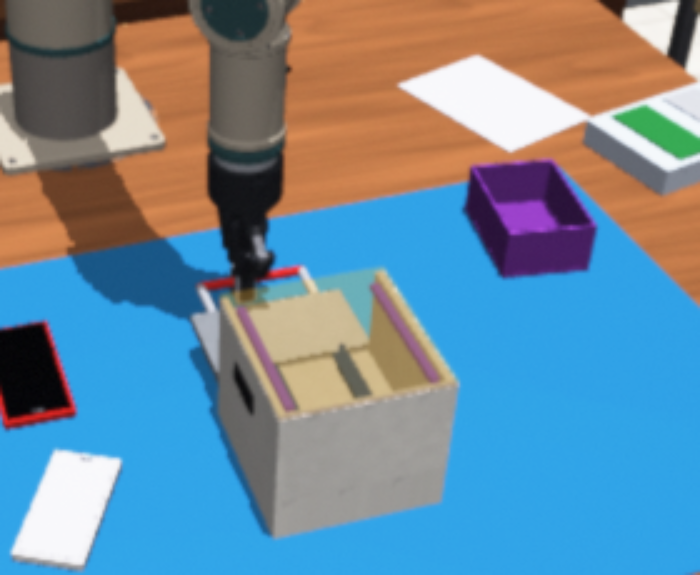

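The door is down: TCP z is 20 mm against 22 expected at the end stop, with slight upward contact. Now I release, rise and travel to the phone.

Run:
```python
from h import *
s=st()
c,si=np.cos(.056),np.sin(.056)
g=np.array([595.3-40*c,-315.8-40*si]); print(g)
row([*g,130],tool(.056),s)
```

```text
t 4.43 p [444.   80.3  20.4] rpy [ 3.139e+00 -1.000e-03  1.532e+00] F [-0.8 -0.7 -2.8] w 8.0 q [-0.09  0.75 -0.22  2.21  0.66  0.24 -0.94]
[ 555.36270361 -318.03882941]
r [ 1.000e-03 -3.000e-03  1.476e+00] s [-39.35  12.7  -10.99]
```

View pics/t2c.png

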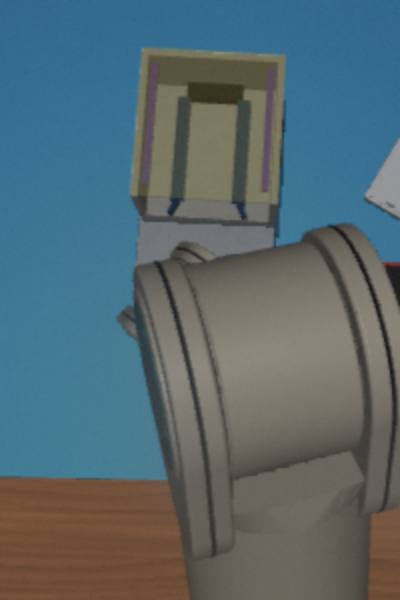

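Request:
{"fn": "arm_command", "kwargs": {"plan": [{"rx": 0, "ry": 0, "rz": 0, "x": 0, "y": 0, "z": 0, "jaw": 2.5}, {"rx": 0, "ry": 0, "rz": 0, "x": 0, "y": 0, "z": 0, "jaw": 2.5}, {"rx": 0, "ry": 0, "rz": 0, "x": 0, "y": 0, "z": -1, "jaw": 2.5}, {"rx": 0, "ry": 0, "rz": 0, "x": 0, "y": 0, "z": -4, "jaw": 2.5}, {"rx": 0, "ry": 0, "rz": 0, "x": 0, "y": 0, "z": -8, "jaw": 2.5}, {"rx": 0, "ry": 0, "rz": 0.2, "x": -3, "y": 1, "z": -12, "jaw": 8}, {"rx": 0, "ry": 0, "rz": 0.3, "x": -7, "y": 2.3, "z": -14, "jaw": 8.5}, {"rx": 0, "ry": 0, "rz": 0.42, "x": -11, "y": 3.5, "z": -14, "jaw": 8.5}, {"rx": 0, "ry": 0, "rz": 0.54, "x": -15, "y": 4.8, "z": -14, "jaw": 8.5}, {"rx": 0, "ry": 0, "rz": 0.66, "x": -19, "y": 6, "z": -14, "jaw": 8.5}]}}

```text
clock: 5.27
eef_pos: [494.4, -101.9, 162.2]
tool_rot: [3.137, -0.005, 0.901]
force: [0.4, 0.4, -0.2]
width: 83.3
```

Run:
```python
from h import *
s=st()
row([555.4,-318,130],tool(.056),s)
```

```text
t 5.27 p [ 494.4 -101.9  162.2] rpy [ 3.137 -0.005  0.901] F [ 0.4  0.4 -0.2] w 83.3 q [ 0.4   0.54 -0.37  1.99  0.31  0.66 -0.83]
r [ 0.002 -0.006  0.845] s [-13.17  18.18   3.23]
```

Request:
{"fn": "arm_command", "kwargs": {"plan": [{"rx": 0, "ry": 0, "rz": 0.12, "x": -1.9, "y": 2.6, "z": 0, "jaw": 8.5}, {"rx": 0, "ry": 0, "rz": 0.24, "x": -3.8, "y": 5.2, "z": 0, "jaw": 8.5}, {"rx": 0, "ry": 0, "rz": 0.36, "x": -5.7, "y": 7.8, "z": 0, "jaw": 8.5}, {"rx": 0, "ry": 0, "rz": 0.48, "x": -7.6, "y": 10.4, "z": 0, "jaw": 8.5}, {"rx": 0, "ry": 0, "rz": 0.6, "x": -9.5, "y": 13, "z": 1, "jaw": 8.5}, {"rx": 0, "ry": -0.003, "rz": 0.72, "x": -11.4, "y": 15.6, "z": 3, "jaw": 8.5}, {"rx": 0.002, "ry": -0.006, "rz": 0.845, "x": -13.2, "y": 18.2, "z": 5, "jaw": 8.5}, {"rx": 0.002, "ry": -0.006, "rz": 0.845, "x": -13.2, "y": 18.2, "z": 8, "jaw": 8.5}, {"rx": 0.002, "ry": -0.006, "rz": 0.845, "x": -13.2, "y": 18.2, "z": 9, "jaw": 8.5}, {"rx": 0.002, "ry": -0.006, "rz": 0.845, "x": -13.2, "y": 18.2, "z": 9, "jaw": 8.5}]}}

```text
clock: 6.1
eef_pos: [553.9, -316.7, 69.9]
tool_rot: [-3.138, 0.004, 0.057]
force: [0.0, 0.6, 0.4]
width: 85.2
```

Run:
```python
from h import *
s=st()
d=snap('wrist','w3')
im=cv2.imread('pics/w3.png')
c,si=np.cos(.056),np.sin(.056)
for dx in(-65,65,-40):
  for dy in (-32,0,32):
    u=proj(d,[595.3+dx*c-dy*si,-315.8+dx*si+dy*c,11]); cv2.circle(im,tuple(int(x) for x in u),3,(0,0,255),-1)
cv2.imwrite('pics/w3o.png',im)
row([555.4,-318,-3],tool(.056),s)
```

```text
t 6.1 p [ 553.9 -316.7   69.9] rpy [-3.138  0.004  0.057] F [0.  0.6 0.4] w 85.2 q [ 0.55  0.81 -0.12  1.67  0.14  0.67 -1.16]
r [-0.004  0.004  0.001] s [0.18 0.17 7.28]
```

View pics/w3o.png

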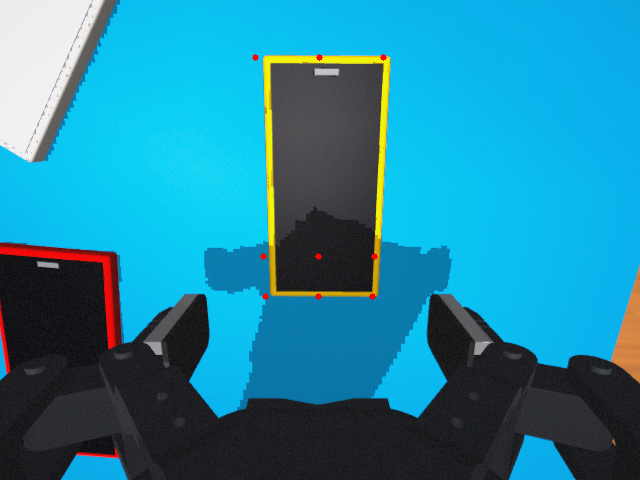

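The phone in the wrist view (rows 57 to 295) sits about 6 px right of my projection, i.e. 3 mm towards -y. I'll correct for that, then descend and grip.

Request:
{"fn": "arm_command", "kwargs": {"plan": [{"rx": -0.004, "ry": 0.004, "rz": 0.008, "x": 0.1, "y": 0.47, "z": 3, "jaw": 8.5}, {"rx": -0.004, "ry": 0.004, "rz": 0.008, "x": 0.1, "y": 0.47, "z": 5.5, "jaw": 8.5}, {"rx": -0.004, "ry": 0.004, "rz": 0.008, "x": 0.1, "y": 0.47, "z": 6.8, "jaw": 8.5}, {"rx": -0.004, "ry": 0.004, "rz": 0.008, "x": 0.1, "y": 0.47, "z": 7.2, "jaw": 8.5}, {"rx": -0.004, "ry": 0.004, "rz": 0.008, "x": 0.1, "y": 0.47, "z": 7.2, "jaw": 7}, {"rx": -0.004, "ry": 0.004, "rz": 0.008, "x": 0.1, "y": 0.47, "z": 7.2, "jaw": 6.6}]}}

```text
clock: 6.65
eef_pos: [557.7, -321.1, 1.4]
tool_rot: [3.139, -0.005, 0.05]
force: [0.1, -0.2, 0.1]
width: 66.4
```

Run:
```python
from h import *
s=st()
d=snap('wrist','w4')
```

```text
t 6.65 p [ 557.7 -321.1    1.4] rpy [ 3.139 -0.005  0.05 ] F [ 0.1 -0.2  0.1] w 66.4 q [ 0.54  0.91 -0.1   1.68  0.15  0.55 -1.17]
```

View pics/w4.png

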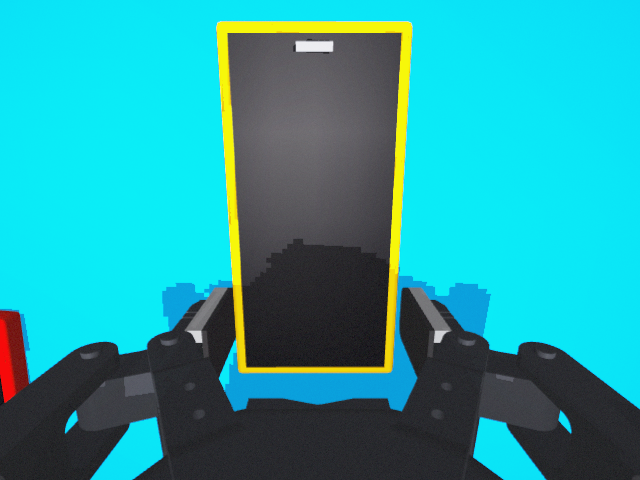

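Well centred: jaw gaps are about equal on both sides of the phone. I'll lower a little more and close.

Request:
{"fn": "arm_command", "kwargs": {"plan": [{"rx": 0, "ry": 0, "rz": 0, "x": 0, "y": 0, "z": 0.4, "jaw": 6.6}, {"rx": 0, "ry": 0, "rz": 0, "x": 0, "y": 0, "z": 0.4, "jaw": 6.6}, {"rx": 0, "ry": 0, "rz": 0, "x": 0, "y": 0, "z": 0.4, "jaw": 5.5}, {"rx": 0, "ry": 0, "rz": 0, "x": 0, "y": 0, "z": 0.4, "jaw": 5.5}, {"rx": 0, "ry": 0, "rz": 0, "x": 0, "y": 0, "z": 0.4, "jaw": 5.5}, {"rx": 0, "ry": 0, "rz": 0, "x": 0, "y": 0, "z": 0.4, "jaw": 5.5}]}}

```text
clock: 7.2
eef_pos: [558.6, -321.2, -0.9]
tool_rot: [3.138, -0.006, 0.051]
force: [-0.8, 1.5, 6.4]
width: 61.9
```

Run:
```python
from h import *
s=st()
```

```text
t 7.2 p [ 558.6 -321.2   -0.9] rpy [ 3.138 -0.006  0.051] F [-0.8  1.5  6.4] w 61.9 q [ 0.54  0.92 -0.1   1.68  0.15  0.54 -1.17]
```

Run:
```python
from h import *
s=st()
R=tool(.051)
row([558.6,-321,110],Ro.from_euler('xyz',s['tool_rot']),s)
p=B((-125,0,110)); print(p); row(p,tool(-.034),s)
```

```text
t 7.2 p [ 558.6 -321.2   -0.9] rpy [ 3.138 -0.006  0.051] F [-0.8  1.5  6.4] w 61.9 q [ 0.54  0.92 -0.1   1.68  0.15  0.54 -1.17]
r [0. 0. 0.] s [  0.08   0.02 -11.09]
[466.77224304  84.94918121 110.        ]
r [ 0.003 -0.007  0.085] s [ -7.04 -40.99 -11.27]
```

Request:
{"fn": "arm_command", "kwargs": {"plan": [{"rx": 0, "ry": 0, "rz": 0, "x": 0, "y": 0, "z": -1.5, "jaw": 5.5}, {"rx": 0, "ry": 0, "rz": 0, "x": 0, "y": 0, "z": -4, "jaw": 5.5}, {"rx": 0, "ry": 0, "rz": 0, "x": 0, "y": 0, "z": -7, "jaw": 5.5}, {"rx": 0, "ry": 0, "rz": 0, "x": 0, "y": 0, "z": -10, "jaw": 5.5}, {"rx": 0, "ry": 0, "rz": 0, "x": 0, "y": 0, "z": -11.5, "jaw": 5.5}, {"rx": 0, "ry": 0, "rz": 0, "x": 0, "y": 0, "z": -12, "jaw": 5.5}]}}

```text
clock: 7.7
eef_pos: [559.5, -322.1, 122.6]
tool_rot: [3.135, -0.011, 0.05]
force: [0.4, 0.7, -2.4]
width: 61.8
```

Run:
```python
from h import *
s=st()
d=snap('wrist','w5'); d=snap('scene','s5')
im=cv2.imread('pics/s5.png')[180:380,60:340]; cv2.imwrite('pics/s5c.png',cv2.resize(im,None,fx=2.8,fy=2.8))
p=B((-125,0,110)); print(p); row(p,tool(-.034),s)
```

```text
t 7.7 p [ 559.5 -322.1  122.6] rpy [ 3.135 -0.011  0.05 ] F [ 0.4  0.7 -2.4] w 61.8 q [ 0.55  0.74 -0.13  1.64  0.13  0.76 -1.15]
[466.77224304  84.94918121 110.        ]
r [ 0.006 -0.012  0.084] s [ -7.23 -41.12   0.92]
```

View pics/w5.png

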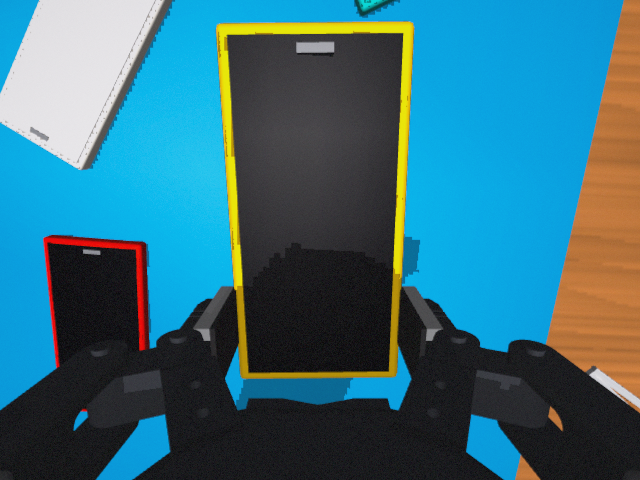

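View pics/s5c.png

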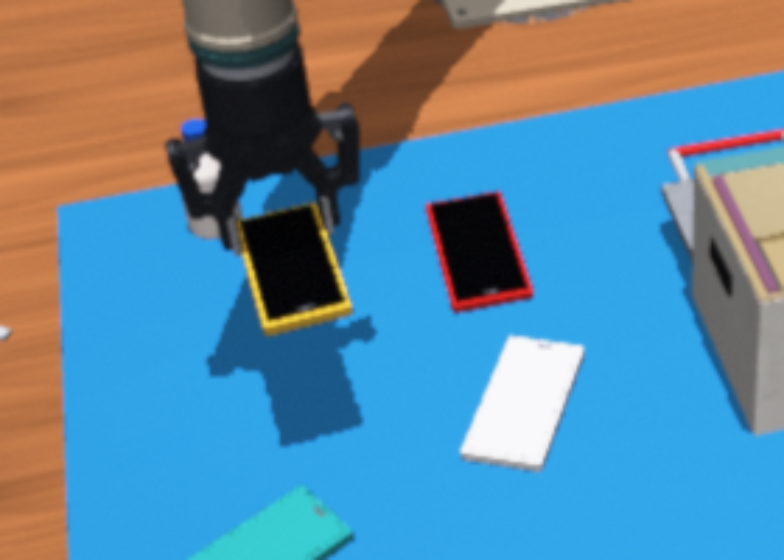

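The phone is lifted and level: its far edge is at row 23, as it was on the mat. I'll carry it in front of the mouth.

Request:
{"fn": "arm_command", "kwargs": {"plan": [{"rx": 0, "ry": 0, "rz": 0.01, "x": -0.5, "y": -2, "z": 0, "jaw": 5.5}, {"rx": 0, "ry": 0, "rz": 0.02, "x": -1.2, "y": -6, "z": 0, "jaw": 5.5}, {"rx": 0, "ry": 0, "rz": 0.03, "x": -2, "y": -10, "z": 0, "jaw": 5.5}, {"rx": 0, "ry": 0, "rz": 0.04, "x": -3, "y": -14, "z": 0, "jaw": 5.5}, {"rx": 0, "ry": 0, "rz": 0.05, "x": -4, "y": -18, "z": 0, "jaw": 5.5}, {"rx": 0, "ry": 0, "rz": 0.06, "x": -5, "y": -22, "z": 0, "jaw": 5.5}, {"rx": 0, "ry": 0, "rz": 0.07, "x": -6, "y": -26, "z": 0, "jaw": 5.5}, {"rx": 0, "ry": 0, "rz": 0.08, "x": -6.5, "y": -30, "z": 0, "jaw": 5.5}, {"rx": 0, "ry": 0, "rz": 0.084, "x": -7, "y": -34, "z": 0, "jaw": 5.5}, {"rx": 0, "ry": 0, "rz": 0.084, "x": -7.2, "y": -37.5, "z": 0, "jaw": 5.5}]}}

```text
clock: 8.63
eef_pos: [464.5, 51.8, 116.4]
tool_rot: [3.138, -0.004, -0.033]
force: [1.0, 1.5, -2.7]
width: 62.2
```

Run:
```python
from h import *
s=st()
p=B((-125,0,75)); row(p,tool(-.034),s)
```

```text
t 8.63 p [464.5  51.8 116.4] rpy [ 3.138 -0.004 -0.033] F [ 1.   1.5 -2.7] w 62.2 q [-0.16  0.56 -0.03  2.13  0.04  0.45 -1.82]
r [ 0.004 -0.004  0.001] s [ 0.1  -3.33  4.12]
```

Request:
{"fn": "arm_command", "kwargs": {"plan": [{"rx": 0.002, "ry": -0.004, "rz": 0, "x": 0.1, "y": -2, "z": 0, "jaw": 5.5}, {"rx": 0.004, "ry": -0.004, "rz": 0, "x": 0.1, "y": -3.3, "z": 1, "jaw": 5.5}, {"rx": 0.004, "ry": -0.004, "rz": 0, "x": 0.1, "y": -3.3, "z": 3, "jaw": 5.5}, {"rx": 0.004, "ry": -0.004, "rz": 0, "x": 0.1, "y": -3.3, "z": 4.1, "jaw": 5.5}, {"rx": 0.004, "ry": -0.004, "rz": 0, "x": 0.1, "y": -3.3, "z": 4.1, "jaw": 5.5}]}}

```text
clock: 9.05
eef_pos: [464.0, 84.4, 72.2]
tool_rot: [3.14, 0.007, -0.032]
force: [-0.8, 0.4, -2.9]
width: 62.3
```

Run:
```python
from h import *
s=st()
d=snap('wrist','w6'); im=cv2.imread('pics/w6.png')
for X in [(16,33.5,45),(16,-33.5,45),(0,0,45),(2,37.5,45),(2,-37.5,45),(0,80,46.5),(0,-80,46.5),(0,80,145),(0,-80,145)]:
    u=proj(d,B(X)); cv2.circle(im,tuple(int(x) for x in u),3,(0,0,255),-1)
cv2.imwrite('pics/w6o.png',im)
p=B((-125,0,49)); row(p,tool(-.034),s)
```

```text
t 9.05 p [464.   84.4  72.2] rpy [ 3.14   0.007 -0.032] F [-0.8  0.4 -2.9] w 62.3 q [-0.23  0.65 -0.02  2.13  0.03  0.36 -1.88]
r [0.002 0.007 0.002] s [ 0.29 -0.07  2.32]
```

View pics/w6o.png

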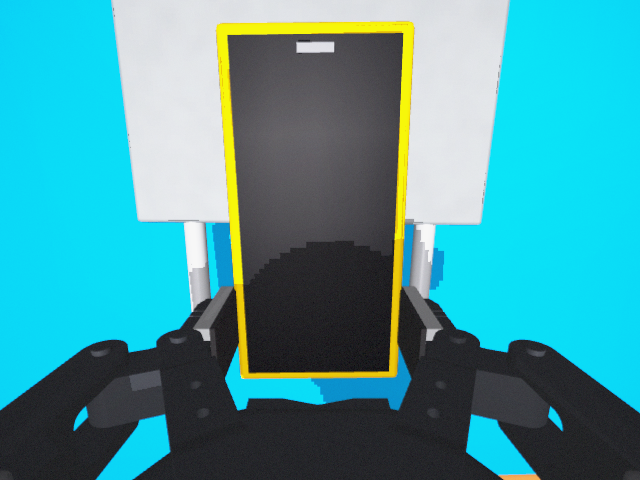

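Run:
```python
from h import *
d=load('w6'); im=cv2.imread('pics/w6.png')
hsv=cv2.cvtColor(im,cv2.COLOR_BGR2HSV)
Bi=lambda X:(np.array([np.cos(BP[2])*(X[0]-BP[0])+np.sin(BP[2])*(X[1]-BP[1]), -np.sin(BP[2])*(X[0]-BP[0])+np.cos(BP[2])*(X[1]-BP[1]),X[2]])).round(1)
for r in (40,100,150,200,215):
    w=np.where((hsv[r,:,1]<60)&(hsv[r,:,2]>150))[0]
    y=np.where((hsv[r,:,0]>20)&(hsv[r,:,0]<35)&(hsv[r,:,1]>180))[0]
    print(r,'panel',w.min(),w.max(),Bi(at_z(d,w.min(),r,46.5)),Bi(at_z(d,w.max(),r,46.5)),'phone',y.min(),y.max(),Bi(at_z(d,y.min(),r,84)),Bi(at_z(d,y.max(),r,84)))
for uv in((218,23),(413,23),(242,377),(396,377)): print(Bi(at_z(d,*uv,84)))
print(Bi(ctrl.read_state()['eef_pos']))
```

```text
40 panel 116 503 [-21.4  82.4  46.5] [-20.7 -78.1  46.5] phone 217 413 [-29.8  31.4  84. ] [-29.5 -31.9  84. ]
100 panel 124 495 [-44.7  82.2  46.5] [-44.1 -77.9  46.5] phone 221 410 [-48.   31.3  84. ] [-47.7 -32.2  84. ]
150 panel 130 489 [-65.7  82.4  46.5] [-65.1 -78.   46.5] phone 225 407 [-64.3  31.   84. ] [-64.1 -32.3  84. ]
200 panel 136 483 [-88.2  82.7  46.5] [-87.7 -78.1  46.5] phone 228 405 [-81.8  31.   84. ] [-81.6 -32.8  84. ]
215 panel 137 481 [-95.2  83.1  46.5] [-94.8 -78.1  46.5] phone 229 404 [-87.3  31.   84. ] [-87.1 -32.8  84. ]
[-24.9  30.7  84. ]
[-24.6 -31.5  84. ]
[-155.6   29.8   84. ]
[-155.6  -34.    84. ]
[-127.    -0.8   73.3]
```

The panel centre measures y=+2.2 in my box frame and the phone's about -0.6. So I shift +2.8 mm in y, turn slightly, then lower to shelf height.

Request:
{"fn": "arm_command", "kwargs": {"plan": [{"rx": 0, "ry": 0.007, "rz": 0.01, "x": 0, "y": -0.15, "z": 0.5, "jaw": 5.5}, {"rx": 0, "ry": 0.007, "rz": 0.01, "x": 0, "y": -0.28, "z": 1.5, "jaw": 5.5}, {"rx": 0, "ry": 0.007, "rz": 0.01, "x": 0, "y": -0.28, "z": 2.0, "jaw": 5.5}, {"rx": 0, "ry": 0.007, "rz": 0.01, "x": 0, "y": -0.28, "z": 2.3, "jaw": 5.5}, {"rx": 0, "ry": 0.007, "rz": 0.01, "x": 0, "y": -0.28, "z": 2.4, "jaw": 5.5}, {"rx": 0, "ry": 0.007, "rz": 0.01, "x": 0, "y": -0.28, "z": 2.4, "jaw": 5.5}]}}

```text
clock: 9.6
eef_pos: [464.7, 86.9, 49.1]
tool_rot: [3.14, -0.002, -0.042]
force: [-0.1, 1.3, -1.6]
width: 62.3
```

```bash
sed -i 's/^BP=.*/BP=[591.7,82.9,-0.034]/' h.py
cat >> h.py <<'E'
def Bi(X): return (np.array([np.cos(BP[2])*(X[0]-BP[0])+np.sin(BP[2])*(X[1]-BP[1]), -np.sin(BP[2])*(X[0]-BP[0])+np.cos(BP[2])*(X[1]-BP[1]),X[2]])).round(1)
E
python3 - <<'E'
from h import *
s=st(); print(Bi(s['eef_pos']))
row(B((-46,0,47)),tool(-.034),s)
d=snap('wrist','w7'); d2=snap('top','t7')
im=cv2.imread('pics/w7.png'); hsv=cv2.cvtColor(im,cv2.COLOR_BGR2HSV)
for r in (40,100,150,200,215):
    w=np.where((hsv[r,:,1]<60)&(hsv[r,:,2]>150))[0]
    y=np.where((hsv[r,:,0]>20)&(hsv[r,:,0]<35)&(hsv[r,:,1]>180))[0]
    a,b,c,e=[Bi(at_z(d,u,r,z)) for u,z in((w.min(),46.5),(w.max(),46.5),(y.min(),58.5),(y.max(),58.5))]
    print(r,a,b,c,e,'mid',(a+b)[1]/2,(c+e)[1]/2)
E
```

```text
t 9.6 p [464.7  86.9  49.1] rpy [ 3.14e+00 -2.00e-03 -4.20e-02] F [-0.1  1.3 -1.6] w 62.3 q [-0.24  0.7  -0.01  2.15  0.03  0.3  -1.89]
[-127.1   -0.3   49.1]
r [ 0.002 -0.002 -0.008] s [ 8.1  -0.1   0.22]
40 [-24.9  80.3  46.5] [-26.  -80.7  46.5] [-28.1  31.4  58.5] [-28.5 -33.4  58.5] mid -0.20000000000000284 -1.0
100 [-45.2  80.3  46.5] [-46.3 -80.7  46.5] [-46.7  31.5  58.5] [-47.2 -33.5  58.5] mid -0.20000000000000284 -1.0
150 [-63.3  80.6  46.5] [-64.5 -80.5  46.5] [-63.4  31.3  58.5] [-63.9 -33.4  58.5] mid 0.04999999999999716 -1.049999999999999
200 [-82.8  80.8  46.5] [-84.1 -80.4  46.5] [-81.3  31.5  58.5] [-81.8 -33.7  58.5] mid 0.19999999999999574 -1.1000000000000014
215 [-88.9  80.9  46.5] [-90.2 -80.4  46.5] [-86.9  31.5  58.5] [-87.4 -33.6  58.5] mid 0.25 -1.0500000000000007
```

View pics/w7.png

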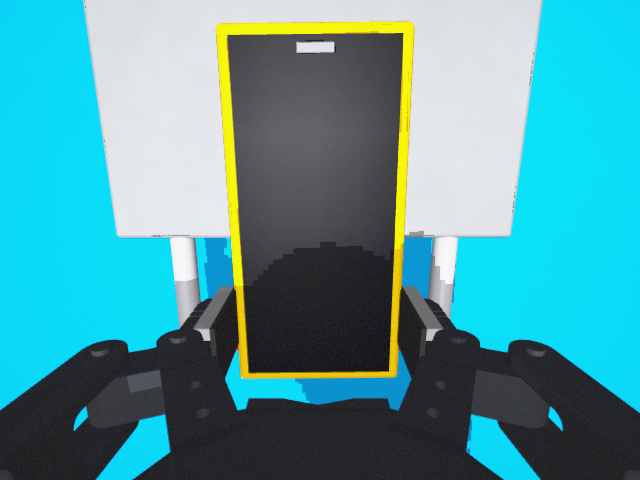

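Request:
{"fn": "arm_command", "kwargs": {"plan": [{"rx": 0, "ry": 0, "rz": 0, "x": 1, "y": -0.1, "z": 0.15, "jaw": 5.5}, {"rx": 0, "ry": 0, "rz": 0, "x": 2, "y": -0.12, "z": 0.2, "jaw": 5.5}, {"rx": 0, "ry": 0, "rz": 0, "x": 3, "y": -0.12, "z": 0.2, "jaw": 5.5}, {"rx": 0, "ry": 0, "rz": 0, "x": 4, "y": -0.12, "z": 0.2, "jaw": 5.5}, {"rx": 0, "ry": 0, "rz": 0, "x": 4.5, "y": -0.12, "z": 0.2, "jaw": 5.5}, {"rx": 0, "ry": 0, "rz": 0, "x": 4.5, "y": -0.12, "z": 0.2, "jaw": 5.5}]}}

```text
clock: 10.2
eef_pos: [511.6, 86.2, 47.9]
tool_rot: [3.141, -0.005, -0.043]
force: [0.6, -0.9, -1.3]
width: 62.2
```

Run:
```python
from h import *
s=st(); print(Bi(s['eef_pos']))
row(B((-46,0,47)),tool(-.034),s)
d=snap('wrist','w8')
```

```text
t 10.2 p [511.6  86.2  47.9] rpy [ 3.141 -0.005 -0.043] F [ 0.6 -0.9 -1.3] w 62.2 q [-0.21  0.73 -0.02  2.03  0.04  0.38 -1.87]
[-80.2   0.5  47.9]
r [ 0.001 -0.005 -0.009] s [3.42 0.02 0.11]
```

View pics/w8.png

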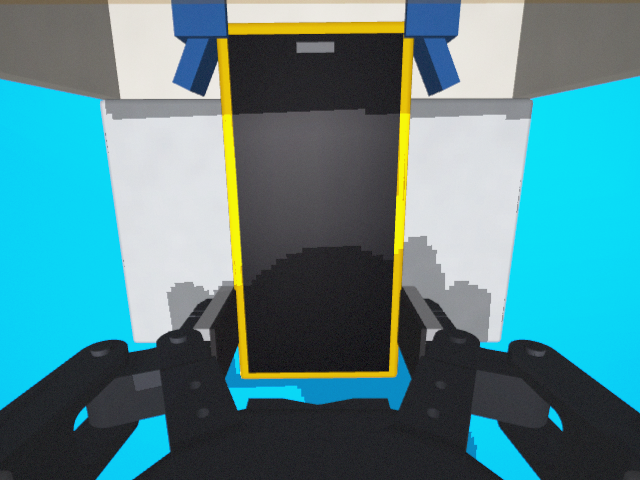

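The phone's front is centred between the flared guides: tips at columns 190 and 443 (middle 316), phone 220 to 410 (middle 315). I'll continue in.

Request:
{"fn": "arm_command", "kwargs": {"plan": [{"rx": 0, "ry": 0, "rz": -0.006, "x": 0.8, "y": 0, "z": 0.05, "jaw": 5.5}, {"rx": 0, "ry": 0, "rz": -0.006, "x": 1.6, "y": 0, "z": 0.1, "jaw": 5.5}, {"rx": 0, "ry": 0, "rz": -0.006, "x": 2.4, "y": 0, "z": 0.1, "jaw": 5.5}, {"rx": 0, "ry": 0, "rz": -0.006, "x": 3.0, "y": 0, "z": 0.1, "jaw": 5.5}, {"rx": 0, "ry": 0, "rz": -0.006, "x": 3.0, "y": 0, "z": 0.1, "jaw": 5.5}]}}

```text
clock: 10.67
eef_pos: [542.5, 84.7, 46.9]
tool_rot: [3.141, -0.005, -0.038]
force: [0.8, -0.3, -0.7]
width: 61.6
```

Run:
```python
from h import *
s=st(); print(Bi(s['eef_pos']))
d=snap('wrist','w9')
```

```text
t 10.67 p [542.5  84.7  46.9] rpy [ 3.141 -0.005 -0.038] F [ 0.8 -0.3 -0.7] w 61.6 q [-0.19  0.76 -0.02  1.94  0.04  0.44 -1.86]
[-49.3   0.1  46.9]
```

View pics/w9.png

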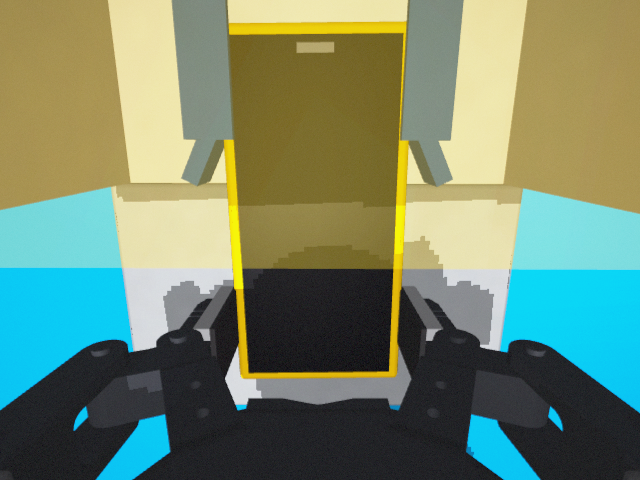

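The phone is under the lips on both sides. Before releasing it, I fit a kinematic model from the logged states, to see how far the tool can tilt to push the phone home.

```bash
cat > kin.py <<'E'
import numpy as np
from scipy.spatial.transform import Rotation as Ro
D=[([1.09921566,0.62913688,0.03843483,1.51811653,-0.02699052,0.99632719,-0.01999186],[256.4,-596.8,230.6],[-3.14,0,.406]),
([0.76,0.31,-0.31,1.88,0.11,0.97,0.34],[397.7,-261.9,301],[-3.141,-.001,1.512]),
([0.06,0.48,-0.4,1.75,0.22,0.96,-0.45],[545.8,91,259.7],[-3.14,-.007,1.546]),
([0.05,0.58,-0.35,1.85,0.28,0.75,-0.5],[545.2,76,170.2],[3.141,-.001,1.532]),
([-0.02,0.59,-0.3,2.1,0.35,0.49,-0.61],[469.5,79.2,112.4],[3.139,-.002,1.532]),
([-0.09,0.75,-0.22,2.21,0.67,0.24,-0.95],[444,80.3,20.1],[3.139,-.001,1.532]),
([0.4,0.54,-0.37,1.99,0.31,0.66,-0.83],[494.4,-101.9,162.2],[3.137,-.005,.901]),
([0.55,0.81,-0.12,1.67,0.14,0.67,-1.16],[553.9,-316.7,69.9],[-3.138,.004,.057]),
([-0.16,0.56,-0.03,2.13,0.04,0.45,-1.82],[464.5,51.8,116.4],[3.138,-.004,-.033]),
([-0.19,0.76,-0.02,1.94,0.04,0.44,-1.86],[542.5,84.7,46.9],[3.141,-.005,-.038])]
# params: h, L1, L2, L3, e1(elbow off), e2(wrist off)
def fk(q,P,sg):
    h,L1,L2,L3,ea,eb,w=P
    r=lambda ax,a: Ro.from_rotvec(np.array(ax)*a)
    z=[0,0,1];y=[0,1,0]
    R=r(z,sg[0]*q[0]); p=np.array([0,0,h])
    R=R*r(y,q[1])*r(z,sg[1]*q[2]); p=p+R.apply([ea,0,L1])
    R=R*r(y,q[3])*r(z,sg[2]*q[4]); p=p+R.apply([eb,0,L2])
    R=R*r(y,q[5]); p=p+R.apply([w,0,L3])
    R=R*r(z,sg[3]*q[6]+sg[4]*np.pi/2)
    return p,R
E
python3 - <<'E'
from kin import *
from scipy.optimize import least_squares
import itertools
best=[]
for sg in itertools.product((1,-1),repeat=5):
    e=sum((fk(q,[0]*7,sg)[1].inv()*Ro.from_euler('xyz',o)).magnitude() for q,p,o in D)/len(D)
    best.append((e,sg))
best.sort(); print(best[:3])
for e,sg in best[:2]:
    r=least_squares(lambda P:np.concatenate([fk(q,P,sg)[0]-p for q,p,o in D]),[330,400,400,250,0,0,0])
    print(sg,r.x.round(1),np.abs(r.fun).max().round(1))
E
```

```text
[(0.0071784850921524064, (-1, -1, -1, -1, 1)), (0.43198791964697947, (-1, 1, -1, -1, 1)), (0.43706462023929993, (-1, -1, 1, -1, 1))]
(-1, -1, -1, -1, 1) [4.617e+02 6.236e+02 3.923e+02 5.088e+02 2.000e-01 2.260e+01 2.880e+01] 29.0
(-1, 1, -1, -1, 1) [-758.8  740.7  391.9 -618.7   -0.     5.1  137.6] 71.5
```

```bash
cat > kin.py.tmp <<'E'
def fk(q,P,sg=(-1,-1,-1,-1,1)):
    P=np.asarray(P); r=lambda ax,a: Ro.from_rotvec(np.array(ax)*a)
    z=[0,0,1];y=[0,1,0]
    R=r(z,-q[0]); p=np.array([0,0,P[0]])
    R=R*r(y,q[1]); 
    R=R*r(z,-q[2]); p=p+R.apply([P[1],0,P[2]])
    R=R*r(y,q[3]); p=p+R.apply([P[3],0,0])
    R=R*r(z,-q[4]); p=p+R.apply([0,0,P[4]])
    R=R*r(y,q[5]); p=p+R.apply([P[5],P[7],P[6]])
    R=R*r(z,-q[6]+np.pi/2)
    return p,R
E
python3 - <<'E'
s=open('kin.py').read(); i=s.index('def fk'); open('kin.py','w').write(s[:i]+open('kin.py.tmp').read())
E
python3 - <<'E'
from kin import *
from scipy.optimize import least_squares
r=least_squares(lambda P:np.concatenate([(fk(q,P)[0]-p)/3 for q,p,o in D]+[(P-[300,0,400,0,400,0,250,0])/200]),[300,0,400,0,400,0,250,0])
print(r.x.round(1)); print((r.fun[:30]*3).reshape(-1,3).round(1))
E
```

```text
[132.9  -7.8 566.2   5.6 393.8   6.4 146.6 -26.4]
[[  0.7   2.8  -1.1]
 [  0.8   0.3  -1. ]
 [  2.5  -2.6   0.6]
 [  5.5  -2.7   4.4]
 [  1.7   2.6   0.1]
 [  6.1   4.6   2.5]
 [  1.    1.9   0.3]
 [  0.8  -1.3   0.3]
 [-11.2   3.9  -2.9]
 [ -5.7  -1.8  -3.1]]
```

```bash
python3 - <<'E'
from kin import *
from scipy.optimize import least_squares
for x0 in ([365,0,400,0,390,110,250,0],[365,0,400,0,390,-110,250,0],[340,0,420,0,400,0,280,0],[330,80,316,-80,384,88,250,0]):
    r=least_squares(lambda P:np.concatenate([(fk(q,P)[0]-p)/3 for q,p,o in D]+[(P-x0)/150]),x0)
    print(r.x.round(1),np.abs(r.fun[:30]*3).max().round(1),(r.fun[:30]**2).sum().round(1))
E
python3 - <<'E'
import sys; sys.path.insert(0,'.')
from cell import ctrl
s=ctrl.read_state(); print(s['qpos'].round(4),s['qd'].round(3))
print([a for a in dir(ctrl) if not a.startswith('_')])
E
```

```text
[210.4  -7.9 566.6   6.1 394.5   6.8 223.7 -26.3] 11.4 40.8
[210.   -8.  566.6   6.1 394.5   6.6 223.4 -26.4] 11.4 40.8
[212.4  -8.  566.7   6.1 394.5   6.7 225.8 -26.3] 11.4 40.8
[195.   -7.7 566.2   5.8 394.2   6.8 208.2 -26.4] 11.3 40.5
[-0.1932  0.7563 -0.0226  1.9467  0.0416  0.4357 -1.8554] [-0.005 -0.005 -0.003  0.035 -0.002  0.002 -0.002]
['MotionError', 'finish_job', 'grip_depth', 'read_state']
```

Run:
```python
from kin import *
from scipy.optimize import least_squares
def fk2(q,P):
    P=np.asarray(P); r=lambda ax,a: Ro.from_rotvec(np.array(ax)*a)
    z=[0,0,1];y=[0,1,0]
    R=r(z,-q[0]); p=np.array([0,0,P[0]])
    R=R*r(y,q[1]); p=p+R.apply([0,P[8],0])
    R=R*r(z,-q[2]); p=p+R.apply([P[1],P[9],P[2]])
    R=R*r(y,q[3]); p=p+R.apply([P[3],P[10],0])
    R=R*r(z,-q[4]); p=p+R.apply([0,P[11],P[4]])
    R=R*r(y,q[5]); p=p+R.apply([P[5],P[7],P[6]])
    return p
x0=np.array([365,0,400,0,390,0,300,0,0,0,0,0.])
sg=np.array([80,10,80,10,80,60,80]+[25]*5)
r=least_squares(lambda P:np.concatenate([(fk2(q,P)-p)/2 for q,p,o in D]+[(P-x0)/sg]),x0)
print(r.x.round(1)); print((r.fun[:30]*2).reshape(-1,3).round(1))
```

```text
[297.8   5.5 554.8  -1.3 379.6   1.2 307.9   1.3 -11.8  -9.3  -9.3   1.3]
[[ 0.   0.7 -0.5]
 [ 1.9 -0.2 -0. ]
 [-1.4 -3.  -1.2]
 [ 3.6 -3.   3. ]
 [ 0.8  2.5 -0.3]
 [-1.4 -0.7  1.2]
 [-0.9  2.1 -0.5]
 [-0.7 -1.2  0.3]
 [-1.7  4.3 -0.5]
 [ 0.8 -2.1 -1.5]]
```

```bash
cat > ik.py <<'E'
from kin import *
from scipy.optimize import least_squares
lo=np.array([-3.06,-.37,-1.25,.18,-1.1,.23,-2.94])+.03; hi=np.array([3.06,2.12,1.32,2.47,4.24,1.98,2.94])-.03
def mk(L3):
    P=[L3-10,5.5,554.8,-1.3,379.6,1.2,L3,1.3,-11.8,-9.3,-9.3,1.3]
    def f(q):
        r=lambda ax,a: Ro.from_rotvec(np.array(ax)*a)
        z=[0,0,1];y=[0,1,0]
        R=r(z,-q[0]); p=np.array([0,0,P[0]])
        R=R*r(y,q[1]); p=p+R.apply([0,P[8],0])
        R=R*r(z,-q[2]); p=p+R.apply([P[1],P[9],P[2]])
        R=R*r(y,q[3]); p=p+R.apply([P[3],P[10],0])
        R=R*r(z,-q[4]); p=p+R.apply([0,P[11],P[4]])
        R=R*r(y,q[5]); p=p+R.apply([P[5],P[7],P[6]])
        return p,R*r(z,-q[6]+np.pi/2)
    return f
E
cat > run.py <<'E'
from ik import *
rng=np.random.default_rng(0)
q0=np.array([-0.193,0.756,-0.023,1.947,0.042,0.436,-1.855])
for L3 in (250,310):
  f=mk(L3)
  for a in (.3,.5,.7,.9):
   for hd in (-.5,0,.5):
    d=np.array([np.sin(a)*np.cos(-.034+hd),np.sin(a)*np.sin(-.034+hd),-np.cos(a)])
    tgt=np.array([603.7,82.5,56])
    sol=[]
    for k in range(14):
        x0=rng.uniform(lo,hi) if k>4 else np.clip(q0+rng.normal(0,.3,7),lo,hi)
        def c(q):
            p,R=f(q); return np.concatenate([(p-tgt)/100,(R.apply([0,0,1])-d)*3,1e-3*(q-q0)])
        r=least_squares(c,x0,bounds=(lo,hi),max_nfev=60)
        if np.abs(r.fun[:6]).max()<.02: sol.append((np.abs(r.x-q0)[:6].max(),r.x))
    sol.sort(key=lambda t:t[0]); print(L3,a,hd,len(sol),sol[0][1].round(2) if sol else None)
E
timeout 300 python3 run.py
```

```text
250 0.3 -0.5 12 [-0.37  0.77  0.15  1.93  0.44  0.26 -1.86]
250 0.3 0 8 [-0.07  0.76 -0.22  1.97  1.04  0.26 -1.85]
250 0.3 0.5 11 [ 0.14  0.79 -0.44  1.95  0.95  0.26 -1.85]
250 0.5 -0.5 10 [-0.38  0.78  0.06  2.02  1.54  0.33 -1.85]
250 0.5 0 11 [ 0.13  0.82 -0.56  2.09  1.97  0.54 -1.86]
250 0.5 0.5 5 [ 0.39  0.9  -0.8   2.07  1.96  0.43 -1.85]
250 0.7 -0.5 14 [-0.05  0.87 -0.53  2.09  1.87  0.95 -1.85]
250 0.7 0 13 [ 0.29  0.97 -0.86  2.2   2.25  0.96 -1.85]
250 0.7 0.5 9 [ 0.52  1.02 -0.96  2.17  2.43  0.63 -1.86]
250 0.9 -0.5 13 [-0.23  0.9  -0.35  2.15  2.02  1.08 -1.85]
250 0.9 0 12 [ 0.05  0.93 -0.51  2.29  2.6   1.08 -1.85]
250 0.9 0.5 8 [ 0.65  1.25 -1.17  2.25  2.65  0.88 -1.85]
310 0.3 -0.5 14 [-0.36  0.76  0.1   1.96  0.62  0.26 -1.85]
310 0.3 0 9 [-0.06  0.75 -0.25  2.01  1.21  0.26 -1.86]
310 0.3 0.5 7 [ 0.18  0.79 -0.48  2.    1.11  0.26 -1.85]
310 0.5 -0.5 7 [-0.31  0.78 -0.11  2.07  1.64  0.47 -1.85]
310 0.5 0 12 [ 0.24  0.88 -0.76  2.16  1.99  0.72 -1.85]
310 0.5 0.5 9 [ 0.51  0.98 -0.98  2.14  1.98  0.58 -1.86]
310 0.7 -0.5 14 [-0.06  0.92 -0.61  2.15  1.88  1.06 -1.85]
310 0.7 0 12 [ 0.15  0.92 -0.67  2.3   2.38  0.94 -1.85]
310 0.7 0.5 7 [ 0.64  1.16 -1.14  2.26  2.38  0.8  -1.85]
310 0.9 -0.5 14 [-0.26  0.97 -0.43  2.21  2.    1.21 -1.85]
310 0.9 0 8 [-0.02  0.99 -0.46  2.41  2.64  1.24 -1.86]
310 0.9 0.5 9 [ 0.71  1.32 -1.17  2.36  2.72  0.97 -1.86]
```

Tilting the tool forward by about 0.7 rad is feasible with the wrist turned (q5 about 1.9). First I release the phone on the shelf, back off and rise.

Request:
{"fn": "arm_command", "kwargs": {"plan": [{"rx": 0, "ry": 0, "rz": 0, "x": 0, "y": 0, "z": 0.1, "jaw": 5.5}, {"rx": 0, "ry": 0, "rz": 0, "x": 0, "y": 0, "z": 0.1, "jaw": 7.5}, {"rx": 0, "ry": 0, "rz": 0, "x": 0, "y": 0, "z": 0, "jaw": 8.3}, {"rx": 0, "ry": 0, "rz": 0, "x": 0, "y": 0, "z": -0.5, "jaw": 8.4}, {"rx": 0, "ry": 0, "rz": 0, "x": -1, "y": 0, "z": -3, "jaw": 8.4}, {"rx": 0, "ry": 0, "rz": 0, "x": -3, "y": 0, "z": -6, "jaw": 8.4}, {"rx": 0, "ry": 0, "rz": 0, "x": -5, "y": 0, "z": -10, "jaw": 5}, {"rx": 0, "ry": 0, "rz": 0, "x": -6, "y": 0, "z": -14, "jaw": 0}, {"rx": 0, "ry": 0, "rz": 0, "x": -6, "y": 0, "z": -15, "jaw": 0}, {"rx": 0, "ry": 0, "rz": 0, "x": -6, "y": 0, "z": -15, "jaw": 0}]}}

```text
clock: 11.55
eef_pos: [482.4, 87.8, 200.9]
tool_rot: [-3.141, -0.012, -0.037]
force: [-0.3, -0.0, -0.2]
width: 37.1
```

Run:
```python
from h import *
s=st(); print(Bi(s['eef_pos'])); print(list(s['qpos'].round(4)))
snap('wrist','w10')
```

```text
t 11.55 p [482.4  87.8 200.9] rpy [-3.141 -0.012 -0.037] F [-0.3 -0.  -0.2] w 37.1 q [-0.22  0.44 -0.03  2.    0.02  0.69 -1.87]
[-109.4    1.2  200.9]
[np.float64(-0.2177), np.float64(0.4398), np.float64(-0.0297), np.float64(1.9972), np.float64(0.0234), np.float64(0.6933), np.float64(-1.8701)]
```

View pics/w10.png

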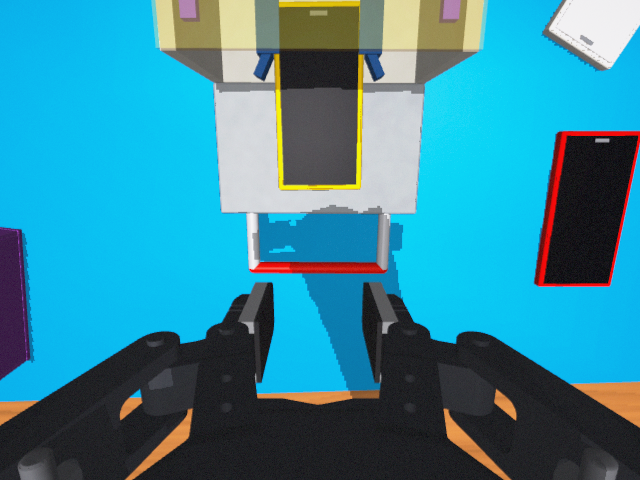

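```bash
cat > plan1.py <<'E'
from ik import *
from h import BP,B,Bi,ctrl,st
s=st(); q0=s['qpos']
R0=Ro.from_euler('xyz',s['tool_rot'])
for L3 in (250,310):
  f=mk(L3); 
  for a,hd in((.7,-.4),(.7,-.1),(.8,-.3)):
   for X in ((-100,0,130),(-90,0,58),(12,0,58)):
    d=np.array([np.sin(a)*np.cos(BP[2]+hd),np.sin(a)*np.sin(BP[2]+hd),-np.cos(a)]); tgt=B(X)
    best=None; rng=np.random.default_rng(1)
    for k in range(10):
        def c(q):
            p,R=f(q); return np.concatenate([(p-tgt)/100,(R.apply([0,0,1])-d)*3,5e-3*(q-q0)])
        r=least_squares(c,np.clip(q0+rng.normal(0,.5,7)+[0,0,-.3,0,1,0,0],lo,hi),bounds=(lo,hi),max_nfev=80)
        if np.abs(r.fun[:6]).max()<.03 and (best is None or r.cost<best.cost): best=r
    print(L3,a,hd,X,best.x.round(2) if best is not None else None)
E
timeout 200 python3 plan1.py
```

```text
t 11.6 p [481.7  87.5 198.9] rpy [-3.141 -0.009 -0.037] F [ 0.8 -0.  -0.2] w 28.9 q [-0.22  0.44 -0.03  2.    0.02  0.69 -1.87]
250 0.7 -0.4 (-100, 0, 130) [-0.23  0.62 -0.4   2.37  1.89  0.82 -1.87]
250 0.7 -0.4 (-90, 0, 58) [-0.2   0.82 -0.42  2.37  2.06  0.96 -1.87]
250 0.7 -0.4 (12, 0, 58) [-0.17  0.82 -0.32  2.12  2.    0.77 -1.87]
250 0.7 -0.1 (-100, 0, 130) [ 0.22  0.75 -0.93  2.44  2.06  1.05 -1.87]
250 0.7 -0.1 (-90, 0, 58) [ 0.2   0.98 -0.92  2.44  2.2   1.24 -1.87]
250 0.7 -0.1 (12, 0, 58) [ 0.07  0.86 -0.56  2.19  2.27  0.82 -1.87]
250 0.8 -0.3 (-100, 0, 130) [ 0.01  0.75 -0.78  2.44  1.99  1.18 -1.87]
250 0.8 -0.3 (-90, 0, 58) [-0.21  0.87 -0.43  2.44  2.21  1.12 -1.87]
250 0.8 -0.3 (12, 0, 58) [-0.14  0.86 -0.37  2.19  2.2   0.92 -1.87]
310 0.7 -0.4 (-100, 0, 130) [-0.19  0.68 -0.58  2.44  1.86  0.99 -1.87]
310 0.7 -0.4 (-90, 0, 58) [-0.28  0.86 -0.44  2.44  2.05  1.04 -1.87]
310 0.7 -0.4 (12, 0, 58) [-0.21  0.85 -0.34  2.2   2.03  0.85 -1.87]
310 0.7 -0.1 (-100, 0, 130) None
310 0.7 -0.1 (-90, 0, 58) None
310 0.7 -0.1 (12, 0, 58) [ 0.04  0.88 -0.57  2.28  2.32  0.92 -1.87]
310 0.8 -0.3 (-100, 0, 130) None
310 0.8 -0.3 (-90, 0, 58) None
310 0.8 -0.3 (12, 0, 58) [-0.2   0.9  -0.37  2.28  2.22  1.01 -1.87]
```

Run:
```python
from h import *
s=st()
for X in((-106,0,53),(-40,0,53)): row(B(X),tool(-.037),s)
```

```text
t 11.6 p [481.7  87.5 198.9] rpy [-3.141 -0.009 -0.037] F [ 0.8 -0.  -0.2] w 28.9 q [-0.22  0.44 -0.03  2.    0.02  0.69 -1.87]
r [-0.    -0.009 -0.   ] s [ 0.28  0.09 14.6 ]
r [-0.    -0.009 -0.   ] s [ 6.88  0.07 14.66]
```

Request:
{"fn": "arm_command", "kwargs": {"plan": [{"rx": 0, "ry": -0.009, "rz": 0, "x": 0.2, "y": 0.1, "z": 4, "jaw": 0}, {"rx": 0, "ry": -0.009, "rz": 0, "x": 0.2, "y": 0.1, "z": 8, "jaw": 0}, {"rx": 0, "ry": -0.009, "rz": 0, "x": 0.2, "y": 0.1, "z": 12, "jaw": 0}, {"rx": 0, "ry": -0.009, "rz": 0, "x": 0.2, "y": 0.1, "z": 14, "jaw": 0}, {"rx": 0, "ry": -0.009, "rz": 0, "x": 0.2, "y": 0.1, "z": 14.6, "jaw": 0}, {"rx": 0, "ry": -0.009, "rz": 0, "x": 0.4, "y": 0.1, "z": 14.6, "jaw": 0}, {"rx": 0, "ry": -0.009, "rz": 0, "x": 1.2, "y": 0.1, "z": 14.6, "jaw": 0}, {"rx": 0, "ry": -0.009, "rz": 0, "x": 2, "y": 0.1, "z": 14.6, "jaw": 0}, {"rx": 0, "ry": -0.009, "rz": 0, "x": 2.8, "y": 0.1, "z": 14.6, "jaw": 0}, {"rx": 0, "ry": -0.009, "rz": 0, "x": 2.8, "y": 0.1, "z": 14.6, "jaw": 0}]}}

```text
clock: 12.43
eef_pos: [514.6, 85.6, 54.7]
tool_rot: [-3.14, -0.005, -0.038]
force: [0.0, 0.0, -0.2]
width: -0.0
```

Run:
```python
from h import *
s=st(); print(Bi(s['eef_pos'])); snap('wrist','w11')
row(B((-42,0,53)),tool(-.037),s)
```

```text
t 12.43 p [514.6  85.6  54.7] rpy [-3.14  -0.005 -0.038] F [ 0.   0.  -0.2] w -0.0 q [-0.2   0.72 -0.02  2.02  0.04  0.4  -1.87]
[-77.2   0.   54.7]
r [-0.001 -0.005 -0.001] s [ 3.51 -0.01  0.19]
```

View pics/w11.png

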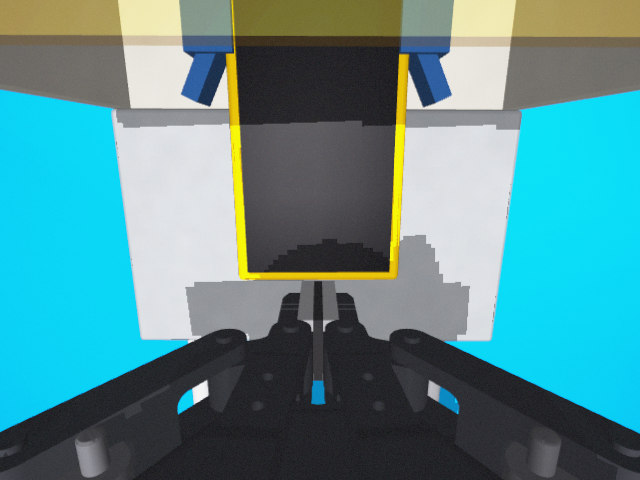

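Request:
{"fn": "arm_command", "kwargs": {"plan": [{"rx": 0, "ry": 0, "rz": 0, "x": 0.7, "y": 0, "z": 0.1, "jaw": 0}, {"rx": 0, "ry": 0, "rz": 0, "x": 1.4, "y": 0, "z": 0.2, "jaw": 0}, {"rx": 0, "ry": 0, "rz": 0, "x": 2.1, "y": 0, "z": 0.2, "jaw": 0}, {"rx": 0, "ry": 0, "rz": 0, "x": 2.6, "y": 0, "z": 0.2, "jaw": 0}, {"rx": 0, "ry": 0, "rz": 0, "x": 2.6, "y": 0, "z": 0.2, "jaw": 0}, {"rx": 0, "ry": 0, "rz": 0, "x": 2.2, "y": 0, "z": 0, "jaw": 0}, {"rx": 0, "ry": 0, "rz": 0, "x": 1, "y": 0, "z": -2, "jaw": 0}, {"rx": 0, "ry": 0, "rz": 0, "x": 0, "y": 0, "z": -6, "jaw": 0}, {"rx": 0, "ry": 0, "rz": 0, "x": -1, "y": 0, "z": -10, "jaw": 0}, {"rx": 0, "ry": 0, "rz": 0, "x": -1, "y": 0, "z": -12, "jaw": 0}]}}

```text
clock: 13.32
eef_pos: [502.2, 86.2, 177.9]
tool_rot: [-3.14, -0.007, -0.037]
force: [-0.2, 0.4, 0.4]
width: -0.2
```

```bash
cat > plan2.py <<'E'
from ik import *
from h import BP,B,Bi,ctrl,st,snap
s=st(); q0=s['qpos']; print(Bi(s['eef_pos']))
snap('wrist','w12')
L3=280; f=mk(L3)
print('fkerr',f(q0)[0]-s['eef_pos'])
import sys
for a,hd in((.7,-.4),(.75,-.6),(.7,-.2)):
   for X in ((-70,0,170),(-60,0,90),(-45,0,60),(12,0,58)):
    d=np.array([np.sin(a)*np.cos(BP[2]+hd),np.sin(a)*np.sin(BP[2]+hd),-np.cos(a)]); tgt=B(X)
    best=None; rng=np.random.default_rng(1)
    for k in range(10):
        def c(q):
            p,R=f(q); return np.concatenate([(p-tgt)/100,(R.apply([0,0,1])-d)*3,5e-3*(q-q0)])
        r=least_squares(c,np.clip(q0+rng.normal(0,.5,7)+[0,0,-.3,0,1,0,0],lo,hi),bounds=(lo,hi),max_nfev=80)
        if np.abs(r.fun[:6]).max()<.03 and (best is None or r.cost<best.cost): best=r
    if best is not None:
        R=f(best.x)[1]; print(a,hd,X,best.x.round(2),'toolx',R.apply([1,0,0]).round(2),'tooly',R.apply([0,1,0]).round(2))
E
timeout 200 python3 plan2.py
```

```text
t 13.32 p [502.2  86.2 177.9] rpy [-3.14  -0.007 -0.037] F [-0.2  0.4  0.4] w -0.2 q [-0.2   0.5  -0.03  1.97  0.03  0.67 -1.86]
[-89.5   0.3 177.9]
fkerr [0.36053356 0.36917449 0.02747119]
0.7 -0.4 (-70, 0, 170) [-0.27  0.54 -0.32  2.32  1.77  0.73 -1.86] toolx [-0.16  0.88 -0.44] tooly [0.79 0.38 0.47]
0.7 -0.4 (-60, 0, 90) [-0.22  0.75 -0.4   2.33  1.99  0.88 -1.86] toolx [-0.34  0.78 -0.53] tooly [0.74 0.57 0.36]
0.7 -0.4 (-45, 0, 60) [-0.21  0.82 -0.39  2.3   2.04  0.91 -1.86] toolx [-0.36  0.76 -0.54] tooly [0.73 0.59 0.35]
0.7 -0.4 (12, 0, 58) [-0.19  0.83 -0.33  2.16  2.01  0.81 -1.86] toolx [-0.26  0.83 -0.49] tooly [0.77 0.49 0.41]
0.75 -0.6 (-70, 0, 170) [-0.45  0.57 -0.16  2.26  1.58  0.78 -1.86] toolx [-0.01  0.87 -0.49] tooly [0.84 0.28 0.47]
0.75 -0.6 (-60, 0, 90) [-0.39  0.76 -0.24  2.27  1.79  0.87 -1.86] toolx [-0.22  0.78 -0.59] tooly [0.81 0.48 0.34]
0.75 -0.6 (-45, 0, 60) [-0.38  0.83 -0.23  2.24  1.85  0.88 -1.86] toolx [-0.25  0.76 -0.6 ] tooly [0.8  0.51 0.31]
0.75 -0.6 (12, 0, 58) [-0.37  0.85 -0.15  2.1   1.81  0.79 -1.86] toolx [-0.14  0.82 -0.56] tooly [0.82 0.41 0.39]
0.7 -0.2 (-70, 0, 170) [-0.07  0.55 -0.51  2.37  1.99  0.75 -1.86] toolx [-0.31  0.85 -0.42] tooly [0.72 0.5  0.49]
0.7 -0.2 (-60, 0, 90) [-0.05  0.77 -0.55  2.39  2.18  0.94 -1.86] toolx [-0.43  0.75 -0.5 ] tooly [0.65 0.64 0.41]
0.7 -0.2 (-45, 0, 60) [-0.05  0.85 -0.52  2.36  2.24  0.97 -1.86] toolx [-0.44  0.74 -0.51] tooly [0.64 0.66 0.4 ]
0.7 -0.2 (12, 0, 58) [-0.02  0.85 -0.49  2.22  2.21  0.86 -1.86] toolx [-0.36  0.82 -0.45] tooly [0.69 0.56 0.46]
```

View pics/w12.png

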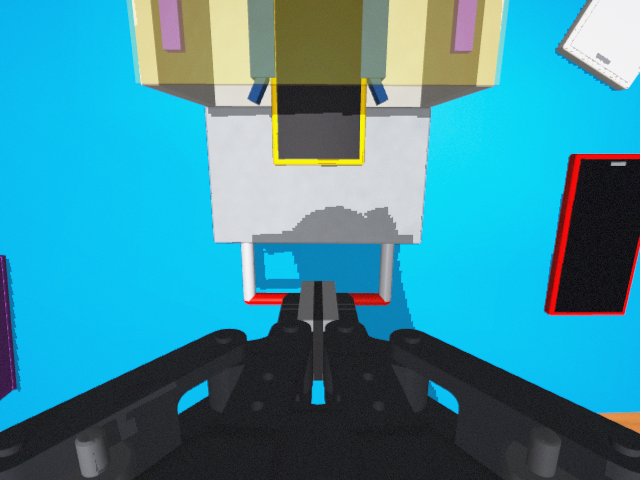

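```bash
cat > plan3.py <<'E'
from ik import *
from h import BP,B,Bi,ctrl,st,row
import pickle
s=st(); q0=s['qpos']
f=mk(280)
def solve(X,a,hd,qr,n=16,wt=5e-3):
    d=np.array([np.sin(a)*np.cos(BP[2]+hd),np.sin(a)*np.sin(BP[2]+hd),-np.cos(a)]); tgt=B(X)
    best=None; rng=np.random.default_rng(1)
    for k in range(n):
        def c(q):
            p,R=f(q); return np.concatenate([(p-tgt)/100,(R.apply([0,0,1])-d)*3,[R.apply([0,1,0])[2]],wt*(q-qr)])
        x0=np.clip(qr+rng.normal(0,.5,7)+[0,0,-.3,0,1,0,0],lo,hi) if k else np.clip(qr,lo,hi)
        r=least_squares(c,x0,bounds=(lo,hi),max_nfev=80)
        if np.abs(r.fun[:7]).max()<.03 and (best is None or r.cost<best.cost): best=r
    return best.x if best is not None else None
if __name__=='__main__':
  for a,hd in((.7,-.4),(.7,-.2),(.7,0.)):
   for X in ((-75,0,160),(-50,0,60),(12,0,58)):
    q=solve(X,a,hd,q0)
    if q is not None:
        R=f(q)[1]; print(a,hd,X,q.round(2),'toolx',R.apply([1,0,0]).round(2))
    if X[2]==160 and hd==-.2 and q is not None:
        pickle.dump(q,open('qg.pkl','wb'))
        R0=f(q0)[1]
        for k in range(1,17):
            qi=q0+(q-q0)*k/16; p,R=f(qi)
            pl=s['eef_pos']+(B(X)-s['eef_pos'])*k/16
            print(k,(p).round(0),Bi(p), end=''); row(pl,R,s)
E
timeout 250 python3 plan3.py
```

```text
t 13.37 p [505.2  86.6 180.5] rpy [-3.138 -0.013 -0.038] F [ 0.9 -0.6  1.9] w 0.1 q [-0.2   0.5  -0.03  1.96  0.03  0.67 -1.86]
0.7 -0.4 (-75, 0, 160) [-0.32  0.55 -0.26  2.34  1.82  0.71 -1.11] toolx [-0.69  0.32 -0.64]
0.7 -0.4 (-50, 0, 60) [-0.26  0.81 -0.31  2.31  2.07  0.87 -1.35] toolx [-0.69  0.32 -0.64]
0.7 -0.4 (12, 0, 58) [-0.26  0.82 -0.23  2.16  2.04  0.74 -1.22] toolx [-0.69  0.32 -0.64]
0.7 -0.2 (-75, 0, 160) [-0.16  0.55 -0.4   2.4   2.07  0.72 -1.1 ] toolx [-0.74  0.18 -0.64]
1 [493.  71. 173.] [-97.8 -14.8 172.9]r [-0.072 -0.014 -0.167] s [0.07 0.   0.13]
2 [485.  56. 167.] [-106.2  -30.1  167.1]r [-0.141 -0.028 -0.335] s [0.14 0.01 0.26]
3 [478.  42. 163.] [-111.9  -44.4  162.9]r [-0.207 -0.044 -0.506] s [0.21 0.01 0.39]
4 [475.  30. 160.] [-115.1  -57.2  159.9]r [-0.27  -0.06  -0.678] s [0.28 0.02 0.52]
5 [474.  19. 158.] [-115.8  -68.1  158.1]r [-0.332 -0.075 -0.852] s [0.35 0.02 0.65]
6 [475.  10. 157.] [-114.3  -76.8  157.2]r [-0.391 -0.091 -1.027] s [0.42 0.03 0.78]
7 [478.   4. 157.] [-111.   -82.8  156.9]r [-0.449 -0.105 -1.203] s [0.49 0.03 0.9 ]
8 [483.   1
[... 492 characters left out ...]
4 [516.  47. 160.] [-74.4 -38.8 159.9]r [-0.857 -0.139 -2.44 ] s [0.99 0.07 1.81]
15 [518.  65. 160.] [-73.4 -20.5 160. ]r [-0.924 -0.126 -2.613] s [1.06 0.07 1.94]
16 [517.  85. 160.] [-75.   0. 160.]r [-0.996 -0.107 -2.784] s [1.13 0.08 2.07]
0.7 -0.2 (-50, 0, 60) [-0.13  0.83 -0.41  2.37  2.28  0.92 -1.29] toolx [-0.74  0.18 -0.64]
0.7 -0.2 (12, 0, 58) [-0.12  0.83 -0.35  2.22  2.27  0.78 -1.17] toolx [-0.74  0.18 -0.64]
0.7 0.0 (-75, 0, 160) [ 0.02  0.56 -0.54  2.43  2.28  0.71 -1.03] toolx [-0.76  0.03 -0.64]
0.7 0.0 (-50, 0, 60) [ 0.01  0.84 -0.5   2.41  2.48  0.93 -1.17] toolx [-0.76  0.03 -0.64]
0.7 0.0 (12, 0, 58) [ 0.03  0.84 -0.46  2.25  2.46  0.78 -1.06] toolx [-0.76  0.03 -0.64]
```

```bash
cat > seg.py <<'E'
from plan3 import *
import sys
X=tuple(float(v) for v in sys.argv[1].split(',')); a=float(sys.argv[2]); hd=float(sys.argv[3])
q=solve(X,a,hd,q0); p,R=f(q); R00=f(q0)[1]
# path length
N=1
while True:
    st_=[f(q0+(q-q0)*k/N)[1] for k in range(N+1)]
    if max((st_[k].inv()*st_[k+1]).magnitude() for k in range(N))<.118: break
    N+=1
print('goal',q.round(2),'N',N,'fkerr',(f(q0)[0]-s['eef_pos']).round(1),'rerr',(R00.inv()*Ro.from_euler('xyz',s['tool_rot'])).magnitude().round(3))
e=f(q0)[0]-s['eef_pos']
for k in range(1,min(N,10)+1):
    p,R=f(q0+(q-q0)*k/N); row(p-e*(1-k/N),R,s)
E
timeout 250 python3 seg.py -75,0,160 .7 -.4
```

```text
t 13.37 p [505.2  86.6 180.5] rpy [-3.138 -0.013 -0.038] F [ 0.9 -0.6  1.9] w 0.1 q [-0.2   0.5  -0.03  1.96  0.03  0.67 -1.86]Traceback (most recent call last):
  File "seg.py", line 11, in <module>
    print('goal',q.round(2),'N',N,'fkerr',(f(q0)[0]-s['eef_pos']).round(1),'rerr',(R00.inv()*Ro.from_euler('xyz',s['tool_rot'])).magnitude().round(3))
                                                                                  ^^^^^^^^^^^^^^^^^^^^^^^^^^^^^^^^^^^^^^^^^^^^^^^^^^^^^^^^^^^^^^^^
AttributeError: 'float' object has no attribute 'round'
```

```bash
sed -i 's/magnitude().round(3))/magnitude())/' seg.py; timeout 250 python3 seg.py -75,0,160 .7 -.4
```

```text
t 13.37 p [505.2  86.6 180.5] rpy [-3.138 -0.013 -0.038] F [ 0.9 -0.6  1.9] w 0.1 q [-0.2   0.5  -0.03  1.96  0.03  0.67 -1.86]
goal [-0.32  0.55 -0.26  2.34  1.82  0.71 -1.11] N 24 fkerr [-0.1  0.3  0. ] rerr 6.489112860322276e-16
r [-0.045 -0.007 -0.104] s [-0.7   0.8   0.46]
r [-0.088 -0.015 -0.209] s [-1.29  1.58  0.86]
r [-0.13  -0.024 -0.315] s [-1.79  2.35  1.2 ]
r [-0.172 -0.033 -0.421] s [-2.19  3.09  1.47]
r [-0.213 -0.043 -0.528] s [-2.49  3.78  1.7 ]
r [-0.252 -0.053 -0.635] s [-2.69  4.43  1.88]
r [-0.291 -0.063 -0.743] s [-2.81  5.01  2.01]
r [-0.33  -0.073 -0.851] s [-2.84  5.53  2.11]
r [-0.368 -0.084 -0.96 ] s [-2.79  5.97  2.18]
r [-0.405 -0.095 -1.069] s [-2.66  6.32  2.21]
```

Request:
{"fn": "arm_command", "kwargs": {"plan": [{"rx": -0.045, "ry": -0.007, "rz": -0.104, "x": -0.7, "y": 0.8, "z": 0.46, "jaw": 0}, {"rx": -0.088, "ry": -0.015, "rz": -0.209, "x": -1.3, "y": 1.6, "z": 0.86, "jaw": 0}, {"rx": -0.13, "ry": -0.024, "rz": -0.315, "x": -1.8, "y": 2.35, "z": 1.2, "jaw": 0}, {"rx": -0.172, "ry": -0.033, "rz": -0.421, "x": -2.2, "y": 3.1, "z": 1.5, "jaw": 0}, {"rx": -0.213, "ry": -0.043, "rz": -0.528, "x": -2.5, "y": 3.8, "z": 1.7, "jaw": 0}, {"rx": -0.252, "ry": -0.053, "rz": -0.635, "x": -2.7, "y": 4.4, "z": 1.9, "jaw": 0}, {"rx": -0.291, "ry": -0.063, "rz": -0.743, "x": -2.8, "y": 5.0, "z": 2.0, "jaw": 0}, {"rx": -0.33, "ry": -0.073, "rz": -0.851, "x": -2.84, "y": 5.5, "z": 2.1, "jaw": 0}, {"rx": -0.368, "ry": -0.084, "rz": -0.96, "x": -2.8, "y": 6.0, "z": 2.2, "jaw": 0}, {"rx": -0.405, "ry": -0.095, "rz": -1.069, "x": -2.66, "y": 6.3, "z": 2.2, "jaw": 0}]}}

```text
clock: 14.2
eef_pos: [476.5, 24.7, 157.7]
tool_rot: [2.84, 0.264, 1.009]
force: [1.1, -0.5, -0.5]
width: -0.1
```

```bash
timeout 250 python3 seg.py -75,0,160 .7 -.4
```

```text
t 14.2 p [476.5  24.7 157.7] rpy [2.84  0.264 1.009] F [ 1.1 -0.5 -0.5] w -0.1 q [-0.41  0.53  0.02  2.13  0.69  0.64 -1.51]
goal [-0.41  0.55 -0.14  2.34  1.85  0.66 -1.14] N 14 fkerr [-7.9 24.8 -6. ] rerr 4.548681801774566e-16
r [-0.038 -0.01  -0.108] s [-0.2   0.29  0.14]
r [-0.075 -0.019 -0.217] s [-0.29  0.6   0.23]
r [-0.113 -0.028 -0.326] s [-0.26  0.91  0.27]
r [-0.15  -0.037 -0.435] s [-0.11  1.2   0.26]
r [-0.188 -0.045 -0.544] s [0.16 1.47 0.21]
r [-0.226 -0.052 -0.653] s [0.54 1.7  0.11]
r [-0.264 -0.059 -0.762] s [ 1.04  1.88 -0.02]
r [-0.303 -0.065 -0.871] s [ 1.63  2.   -0.19]
r [-0.342 -0.071 -0.98 ] s [ 2.33  2.04 -0.41]
r [-0.382 -0.077 -1.088] s [ 3.12  2.   -0.66]
```

```bash
sed -i 's/f=mk(280)/f=mk(345)/' plan3.py; timeout 250 python3 plan3.py | grep toolx; timeout 250 python3 seg.py -75,0,160 .7 -.4;  timeout 250 python3 seg.py -75,0,160 .65 -.5 | sed -n 2p
```

```text
0.7 -0.4 (-75, 0, 160) [-0.46  0.57 -0.21  2.41  1.86  0.74 -1.28] toolx [-0.69  0.32 -0.64]
0.7 -0.4 (-50, 0, 60) [-0.38  0.85 -0.28  2.38  2.09  0.91 -1.51] toolx [-0.69  0.32 -0.64]
0.7 -0.4 (12, 0, 58) [-0.35  0.85 -0.2   2.24  2.08  0.79 -1.37] toolx [-0.69  0.32 -0.64]
0.7 -0.2 (-50, 0, 60) [ 0.25  1.23 -1.22  2.44  2.07  1.63 -0.91] toolx [-0.75  0.18 -0.64]
0.7 -0.2 (12, 0, 58) [-0.2   0.86 -0.31  2.32  2.33  0.86 -1.33] toolx [-0.74  0.18 -0.64]
0.7 0.0 (12, 0, 58) [-0.04  0.87 -0.4   2.36  2.54  0.88 -1.22] toolx [-0.76  0.03 -0.64]
t 14.2 p [476.5  24.7 157.7] rpy [2.84  0.264 1.009] F [ 1.1 -0.5 -0.5] w -0.1 q [-0.41  0.53  0.02  2.13  0.69  0.64 -1.51]
goal [-0.46  0.57 -0.21  2.41  1.86  0.74 -1.28] N 14 fkerr [-0.3  0.8 -0.9] rerr 4.548681801774566e-16
r [-0.034 -0.017 -0.109] s [-0.54  0.21  0.23]
r [-0.069 -0.033 -0.219] s [-0.92  0.47  0.39]
r [-0.104 -0.048 -0.328] s [-1.13  0.79  0.49]
r [-0.14  -0.06  -0.438] s [-1.17  1.12  0.53]
r [-0.176 -0.072 -0.547] s [-1.04  1.45  0.52]
r [-0.213 -0.081 -0.657] s [-0.73  1.76  0.44]
r [-0.251 -0.089 -0.766] s [-0.26  2.03  0.32]
r [-0.29  -0.095 -0.875] s [0.38 2.22 0.14]
r [-0.331 -0.1   -0.984] s [ 1.18  2.32 -0.09]
r [-0.372 -0.102 -1.092] s [ 2.11  2.31 -0.37]
goal [-0.51  0.56 -0.12  2.34  1.66  0.65 -1.15] N 13 fkerr [-0.3  0.8 -0.9] rerr 4.548681801774566e-16
```

```bash
timeout 250 python3 seg.py -60,0,150 .7 -.5; for X in -60,0,70 -45,0,60 -10,0,60 12,0,60; do timeout 250 python3 seg.py $X .7 -.5| sed -n 2p; done
```

```text
t 14.2 p [476.5  24.7 157.7] rpy [2.84  0.264 1.009] F [ 1.1 -0.5 -0.5] w -0.1 q [-0.41  0.53  0.02  2.13  0.69  0.64 -1.51]
goal [-0.51  0.61 -0.13  2.34  1.75  0.72 -1.25] N 13 fkerr [-0.3  0.8 -0.9] rerr 4.548681801774566e-16
r [-0.036 -0.017 -0.111] s [-0.3   0.29  0.25]
r [-0.071 -0.032 -0.222] s [-0.45  0.63  0.44]
r [-0.107 -0.046 -0.333] s [-0.44  1.    0.58]
r [-0.143 -0.059 -0.444] s [-0.27  1.38  0.65]
r [-0.18  -0.071 -0.555] s [0.07 1.75 0.67]
r [-0.217 -0.082 -0.666] s [0.56 2.08 0.64]
r [-0.254 -0.091 -0.777] s [1.22 2.36 0.56]
r [-0.293 -0.099 -0.888] s [2.03 2.56 0.43]
r [-0.332 -0.106 -0.999] s [2.98 2.67 0.25]
r [-0.372 -0.112 -1.109] s [4.06 2.67 0.04]
goal [-0.45  0.82 -0.22  2.36  1.95  0.86 -1.51] N 14 fkerr [-0.3  0.8 -0.9] rerr 4.548681801774566e-16
goal [-0.44  0.84 -0.21  2.33  1.97  0.85 -1.49] N 14 fkerr [-0.3  0.8 -0.9] rerr 4.548681801774566e-16
goal [-0.43  0.84 -0.17  2.25  1.95  0.78 -1.41] N 14 fkerr [-0.3  0.8 -0.9] rerr 4.548681801774566e-16
goal [-0.42  0.84 -0.14  2.19  1.94  0.74 -1.35] N 14 fkerr [-0.3  0.8 -0.9] rerr 4.548681801774566e-16
```

Request:
{"fn": "arm_command", "kwargs": {"plan": [{"rx": -0.036, "ry": -0.017, "rz": -0.111, "x": -0.3, "y": 0.3, "z": 0.25, "jaw": 0}, {"rx": -0.071, "ry": -0.032, "rz": -0.222, "x": -0.45, "y": 0.6, "z": 0.44, "jaw": 0}, {"rx": -0.107, "ry": -0.046, "rz": -0.333, "x": -0.44, "y": 1.0, "z": 0.58, "jaw": 0}, {"rx": -0.143, "ry": -0.059, "rz": -0.444, "x": -0.27, "y": 1.4, "z": 0.65, "jaw": 0}, {"rx": -0.18, "ry": -0.071, "rz": -0.555, "x": 0.07, "y": 1.75, "z": 0.67, "jaw": 0}, {"rx": -0.217, "ry": -0.082, "rz": -0.666, "x": 0.56, "y": 2.1, "z": 0.64, "jaw": 0}, {"rx": -0.254, "ry": -0.091, "rz": -0.777, "x": 1.2, "y": 2.4, "z": 0.56, "jaw": 0}, {"rx": -0.293, "ry": -0.099, "rz": -0.888, "x": 2.0, "y": 2.6, "z": 0.43, "jaw": 0}, {"rx": -0.332, "ry": -0.106, "rz": -0.999, "x": 3.0, "y": 2.7, "z": 0.25, "jaw": 0}, {"rx": -0.372, "ry": -0.112, "rz": -1.109, "x": 4.1, "y": 2.7, "z": 0.04, "jaw": 0}]}}

```text
clock: 15.03
eef_pos: [520.5, 47.0, 153.9]
tool_rot: [3.02, 0.657, 2.201]
force: [-0.3, 0.7, 0.8]
width: 0.0
```

```bash
timeout 250 python3 seg.py -60,0,110 .7 -.5
```

```text
t 15.03 p [520.5  47.  153.9] rpy [3.02  0.657 2.201] F [-0.3  0.7  0.8] w 0.0 q [-0.61  0.6   0.07  2.3   1.51  0.6  -1.32]
goal [-0.58  0.71 -0.04  2.36  1.9   0.7  -1.45] N 3 fkerr [-0.6 -1.2 -1.2] rerr 5.635475559608568e-16
r [-0.035 -0.017 -0.11 ] s [1.1  0.73 0.93]
r [-0.08  -0.025 -0.216] s [2.61 1.72 1.74]
r [-0.134 -0.023 -0.318] s [4.59 2.88 2.38]
```

Request:
{"fn": "arm_command", "kwargs": {"plan": [{"rx": -0.035, "ry": -0.017, "rz": -0.11, "x": 1.1, "y": 0.7, "z": 0.9, "jaw": 0}, {"rx": -0.08, "ry": -0.025, "rz": -0.216, "x": 2.6, "y": 1.7, "z": 1.7, "jaw": 0}, {"rx": -0.134, "ry": -0.023, "rz": -0.318, "x": 4.6, "y": 2.9, "z": 2.4, "jaw": 0}, {"rx": -0.134, "ry": -0.023, "rz": -0.318, "x": 4.6, "y": 2.9, "z": 2.4, "jaw": 0}]}}

```text
clock: 15.37
eef_pos: [529.9, 87.4, 106.5]
tool_rot: [-3.136, 0.694, 2.619]
force: [-2.2, -1.0, 0.3]
width: -0.3
```

```bash
python3 - <<'E'
from h import *
d=snap('wrist','w13'); d=snap('scene','s13'); im=cv2.imread('pics/s13.png')[100:340,230:500]; cv2.imwrite('pics/s13c.png',cv2.resize(im,None,fx=2.4,fy=2.4))
print(Bi(ctrl.read_state()['eef_pos']))
E
timeout 250 python3 seg.py -60,0,62 .7 -.5; timeout 250 python3 seg.py 10,0,57 .7 -.5
```

```text
[-60.5  -0.6 109.4]
t 15.47 p [531.2  84.3 109.4] rpy [-3.14   0.699  2.606] F [-0.2 -0.6  0.1] w 0.1 q [-0.62  0.72  0.02  2.36  1.93  0.66 -1.48]
goal [-0.58  0.83 -0.04  2.36  2.04  0.75 -1.63] N 1 fkerr [-0.  -2.2 -1.1] rerr 5.229551148071769e-16
r [-0.003 -0.001 -0.001] s [3.04 0.09 3.64]
t 15.47 p [531.2  84.3 109.4] rpy [-3.14   0.699  2.606] F [-0.2 -0.6  0.1] w 0.1 q [-0.62  0.72  0.02  2.36  1.93  0.66 -1.48]
goal [-0.54  0.85  0.04  2.2   2.    0.63 -1.46] N 1 fkerr [-0.  -2.2 -1.1] rerr 5.229551148071769e-16
r [-0.003 -0.001 -0.001] s [-1.34  3.46  7.96]
```

View pics/s13c.png

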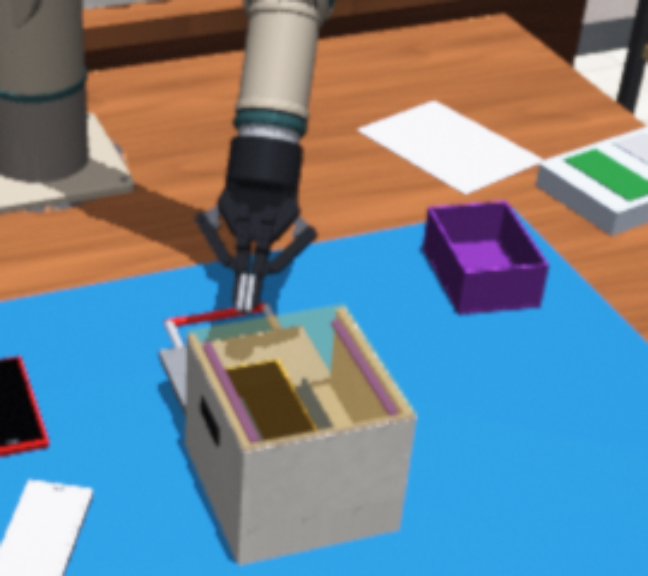

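View pics/w13.png

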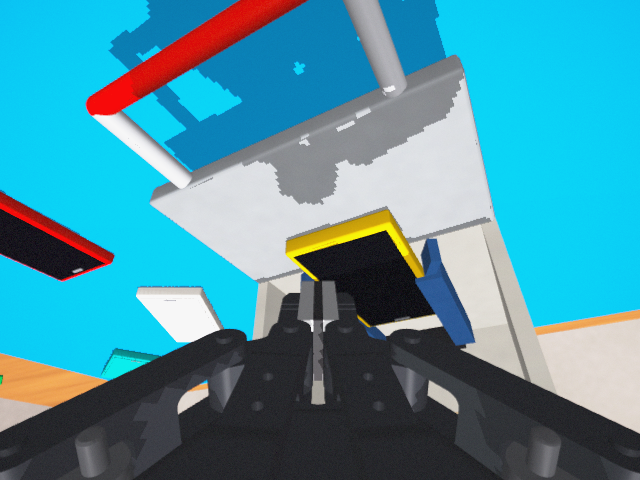

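```bash
for t in "-58,0,60 .7 -.4" "-25,0,57 .7 -.3" "-5,0,57 .7 -.25" "8,0,57 .7 -.2"; do timeout 250 python3 seg.py $t| tail -n +2; done
```

```text
goal [-0.53  0.84 -0.08  2.41  2.19  0.81 -1.65] N 1 fkerr [-0.  -2.2 -1.1] rerr 5.229551148071769e-16
r [-0.067 -0.001 -0.078] s [3.03 0.18 3.9 ]
goal [-0.44  0.85 -0.09  2.37  2.32  0.8  -1.59] N 2 fkerr [-0.  -2.2 -1.1] rerr 5.229551148071769e-16
r [-0.054 -0.009 -0.087] s [0.08 0.62 3.17]
r [-0.132 -0.001 -0.154] s [1.01 1.77 5.99]
goal [-0.39  0.84 -0.09  2.35  2.39  0.78 -1.54] N 3 fkerr [-0.  -2.2 -1.1] rerr 5.229551148071769e-16
r [-0.044 -0.006 -0.074] s [-0.5   0.75  2.54]
r [-0.099 -0.006 -0.138] s [-0.6   1.67  4.93]
r [-0.164 -0.001 -0.193] s [-0.33  2.74  7.12]
goal [-0.35  0.84 -0.1   2.33  2.45  0.77 -1.51] N 3 fkerr [-0.  -2.2 -1.1] rerr 5.229551148071769e-16
r [-0.054 -0.005 -0.088] s [-0.8   1.    2.83]
r [-0.12  -0.005 -0.165] s [-1.19  2.13  5.48]
r [-0.196 -0.001 -0.231] s [-1.2   3.36  7.85]
```

Request:
{"fn": "arm_command", "kwargs": {"plan": [{"rx": -0.02, "ry": 0, "rz": -0.02, "x": 1, "y": 0.06, "z": 1.3, "jaw": 0}, {"rx": -0.04, "ry": 0, "rz": -0.05, "x": 2, "y": 0.12, "z": 2.6, "jaw": 0}, {"rx": -0.06, "ry": 0, "rz": -0.07, "x": 2.8, "y": 0.17, "z": 3.6, "jaw": 0}, {"rx": -0.067, "ry": 0, "rz": -0.078, "x": 3.03, "y": 0.18, "z": 3.9, "jaw": 0}, {"rx": -0.067, "ry": 0, "rz": -0.078, "x": 3.03, "y": 0.18, "z": 3.9, "jaw": 0}, {"rx": -0.08, "ry": 0, "rz": -0.095, "x": 2.65, "y": 0.5, "z": 4.4, "jaw": 0}, {"rx": -0.095, "ry": 0, "rz": -0.11, "x": 2.2, "y": 0.9, "z": 4.9, "jaw": 0}, {"rx": -0.11, "ry": 0, "rz": -0.125, "x": 1.75, "y": 1.25, "z": 5.35, "jaw": 0}, {"rx": -0.125, "ry": 0, "rz": -0.14, "x": 1.35, "y": 1.5, "z": 5.7, "jaw": 0}, {"rx": -0.132, "ry": 0, "rz": -0.154, "x": 1.01, "y": 1.77, "z": 5.99, "jaw": 0}]}}

```text
clock: 16.3
eef_pos: [567.0, 82.8, 58.4]
tool_rot: [3.141, 0.7, 2.806]
force: [-3.5, 0.8, 2.3]
width: -0.0
```

```bash
python3 - <<'E'
from h import *
d=snap('wrist','w14'); d=snap('scene','s14'); im=cv2.imread('pics/s14.png')[100:340,230:500]; cv2.imwrite('pics/s14c.png',cv2.resize(im,None,fx=2.4,fy=2.4))
print(Bi(ctrl.read_state()['eef_pos']))
E
for t in "-5,0,57 .7 -.25" "8,0,57 .7 -.2"; do timeout 250 python3 seg.py $t; done
```

```text
[-23.8  -0.8  58.5]
t 16.4 p [567.9  82.9  58.5] rpy [3.14  0.701 2.804] F [-0.6  0.3  0.4] w 0.4 q [-0.45  0.85 -0.06  2.38  2.35  0.79 -1.62]
goal [-0.42  0.84 -0.05  2.35  2.41  0.76 -1.58] N 1 fkerr [-0.1 -3.3 -1.2] rerr 2.3612638965183556e-16
r [-0.033  0.001 -0.041] s [-1.26  0.64  1.26]
t 16.4 p [567.9  82.9  58.5] rpy [3.14  0.701 2.804] F [-0.6  0.3  0.4] w 0.4 q [-0.45  0.85 -0.06  2.38  2.35  0.79 -1.62]
goal [-0.38  0.84 -0.05  2.33  2.48  0.75 -1.55] N 1 fkerr [-0.1 -3.3 -1.2] rerr 2.3612638965183556e-16
r [-0.065  0.002 -0.079] s [-2.21  1.02  2.06]
```

View pics/s14c.png

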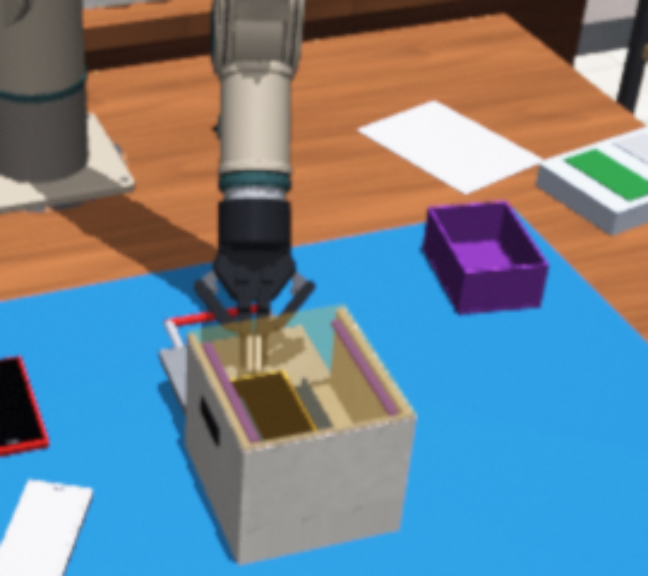

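View pics/w14.png

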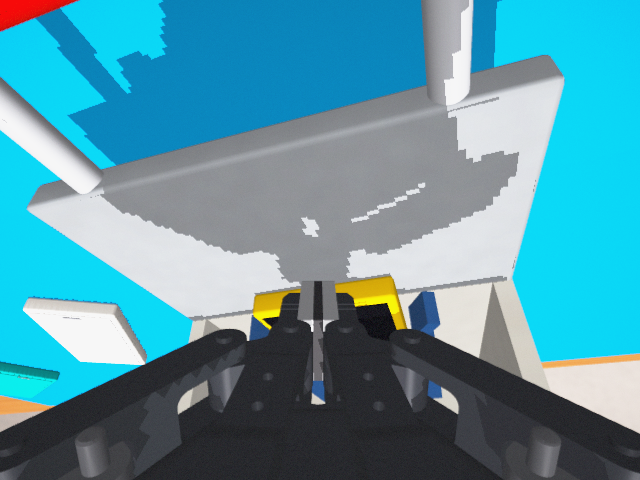

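```bash
for t in "-12,0,55.5 .7 -.25" "2,0,55 .7 -.2" "8,0,55 .7 -.2"; do timeout 250 python3 seg.py $t|tail -1; done
```

```text
r [-0.033  0.001 -0.041] s [-0.65  0.43  0.94]
r [-0.065  0.002 -0.079] s [-1.64  0.84  1.84]
r [-0.065  0.002 -0.079] s [-2.08  1.02  2.21]
```

Request:
{"fn": "arm_command", "kwargs": {"plan": [{"rx": -0.015, "ry": 0, "rz": -0.02, "x": -0.3, "y": 0.2, "z": 0.5, "jaw": 0}, {"rx": -0.033, "ry": 0, "rz": -0.041, "x": -0.65, "y": 0.43, "z": 0.94, "jaw": 0}, {"rx": -0.045, "ry": 0, "rz": -0.055, "x": -1.0, "y": 0.57, "z": 1.25, "jaw": 0}, {"rx": -0.055, "ry": 0, "rz": -0.067, "x": -1.3, "y": 0.7, "z": 1.55, "jaw": 0}, {"rx": -0.065, "ry": 0, "rz": -0.079, "x": -1.64, "y": 0.84, "z": 1.84, "jaw": 0}, {"rx": -0.065, "ry": 0, "rz": -0.079, "x": -1.64, "y": 0.84, "z": 1.84, "jaw": 0}]}}

```text
clock: 16.9
eef_pos: [593.3, 81.7, 56.7]
tool_rot: [-3.141, 0.703, 2.907]
force: [-7.3, 0.4, 8.2]
width: -0.2
```

```bash
python3 - <<'E'
from h import *
d=snap('wrist','w15'); d=snap('scene','s15'); im=cv2.imread('pics/s15.png')[180:320,290:420]; cv2.imwrite('pics/s15c.png',cv2.resize(im,None,fx=4.5,fy=4.2,interpolation=cv2.INTER_CUBIC))
print(Bi(ctrl.read_state()['eef_pos']))
for X in [(142,33.5,56),(142,-33.5,56),(12,33.5,56),(12,-33.5,56)]: print(X,proj(d,B(X)).round(1))
E
for t in "8,0,55 .7 -.2" "12,0,55 .7 -.2" "16,0,55 .7 -.2"; do timeout 250 python3 seg.py $t|tail -1; done
```

```text
[ 1.7 -1.1 56.7]
(142, 33.5, 56) [374.2 298.5]
(142, -33.5, 56) [345.8 304.5]
(12, 33.5, 56) [353.4 262.4]
(12, -33.5, 56) [326.9 267.5]
r [-0.002  0.003 -0.001] s [-0.35  0.24  0.52]
r [-0.002  0.003 -0.001] s [-0.65  0.32  0.77]
r [-0.002  0.003 -0.001] s [-0.94  0.4   1.02]
```

View pics/s15c.png

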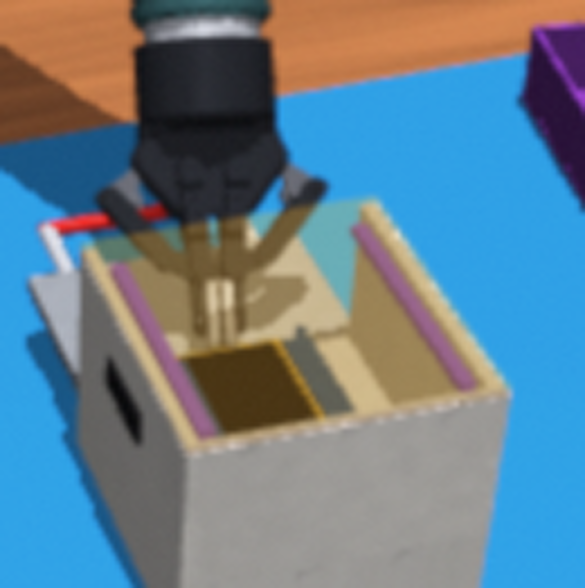

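View pics/w15.png

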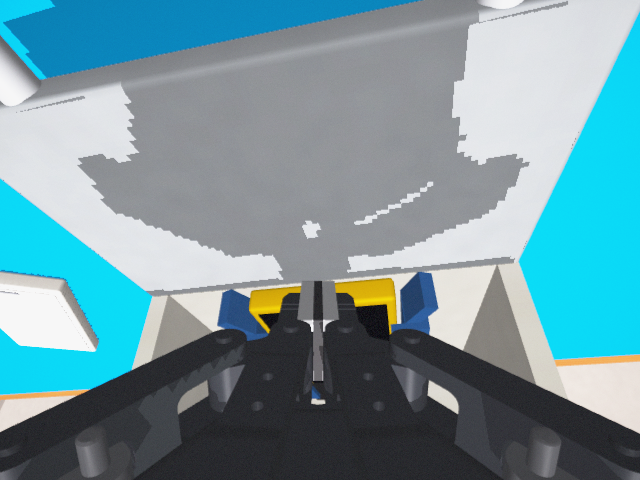

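Request:
{"fn": "arm_command", "kwargs": {"plan": [{"rx": 0, "ry": 0, "rz": 0, "x": -0.15, "y": 0.1, "z": 0.25, "jaw": 0}, {"rx": 0, "ry": 0, "rz": 0, "x": -0.35, "y": 0.2, "z": 0.45, "jaw": 0}, {"rx": 0, "ry": 0, "rz": 0, "x": -0.5, "y": 0.26, "z": 0.6, "jaw": 0}, {"rx": 0, "ry": 0, "rz": 0, "x": -0.6, "y": 0.3, "z": 0.7, "jaw": 0}]}}

```text
clock: 17.33
eef_pos: [601.6, 82.1, 56.6]
tool_rot: [-3.139, 0.704, 2.905]
force: [-11.2, 0.5, 13.9]
width: 0.4
```

```bash
python3 - <<'E'
from h import *
d=snap('wrist','w16'); d=snap('scene','s16'); im=cv2.imread('pics/s16.png')[180:320,290:420]; cv2.imwrite('pics/s16c.png',cv2.resize(im,None,fx=4.5,fy=4.2,interpolation=cv2.INTER_CUBIC))
print(Bi(ctrl.read_state()['eef_pos']))
E
for t in "12,0,55 .7 -.2" "16,0,55 .7 -.2"; do timeout 250 python3 seg.py $t; done
```

```text
[10.1 -0.4 56.6]
t 17.43 p [601.8  82.1  56.6] rpy [-3.14   0.704  2.905] F [-9.8 -0.4 11. ] w -0.2 q [-0.37  0.85 -0.05  2.33  2.49  0.76 -1.56]
goal [-0.38  0.85 -0.05  2.32  2.48  0.74 -1.55] N 1 fkerr [-0.3 -3.9 -1.3] rerr 5.683225217566976e-16
r [-0.004  0.004 -0.002] s [-0.03  0.08  0.24]
t 17.43 p [601.8  82.1  56.6] rpy [-3.14   0.704  2.905] F [-9.8 -0.4 11. ] w -0.2 q [-0.37  0.85 -0.05  2.33  2.49  0.76 -1.56]
goal [-0.38  0.85 -0.05  2.31  2.48  0.74 -1.55] N 1 fkerr [-0.3 -3.9 -1.3] rerr 5.683225217566976e-16
r [-0.004  0.004 -0.002] s [-0.33  0.16  0.49]
```

View pics/s16c.png

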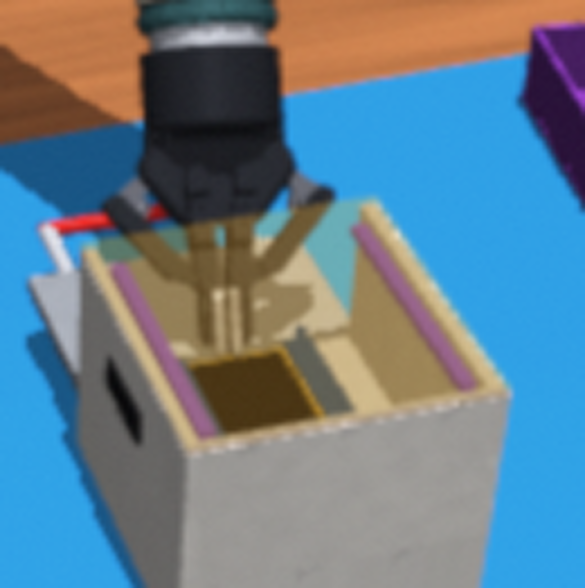

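View pics/w16.png

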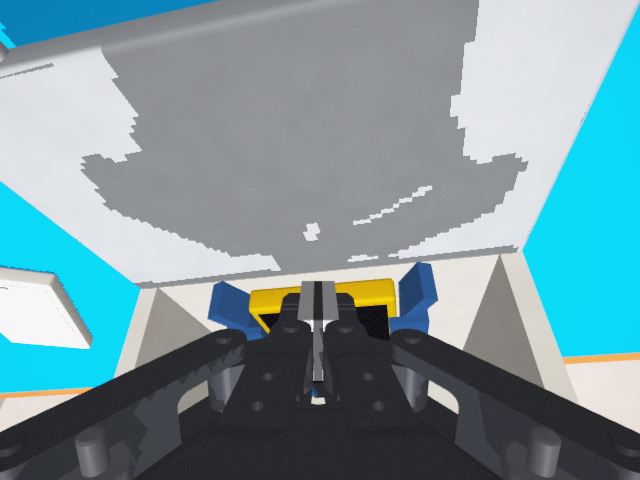

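Request:
{"fn": "arm_command", "kwargs": {"plan": [{"rx": 0, "ry": 0, "rz": 0, "x": -0.15, "y": 0.1, "z": 0.35, "jaw": 0}, {"rx": 0, "ry": 0, "rz": 0, "x": -0.35, "y": 0.15, "z": 0.5, "jaw": 0}, {"rx": 0, "ry": 0, "rz": 0, "x": -0.35, "y": 0.15, "z": 0.5, "jaw": 0}]}}

```text
clock: 17.68
eef_pos: [603.6, 81.9, 56.3]
tool_rot: [-3.137, 0.7, 2.906]
force: [-21.3, 1.6, 24.2]
width: -0.1
```

Run:
```python
from h import *
s=st(); d=snap('wrist','w17'); print(Bi(s['eef_pos']))
im=cv2.imread('pics/w17.png'); cv2.imwrite('pics/w17c.png',cv2.resize(im[240:360,180:460],None,fx=2.8,fy=2.8,interpolation=cv2.INTER_CUBIC))
```

```text
t 17.68 p [603.6  81.9  56.3] rpy [-3.137  0.7    2.906] F [-21.3   1.6  24.2] w -0.1 q [-0.37  0.85 -0.05  2.32  2.48  0.75 -1.55]
[11.9 -0.5 56.3]
```

View pics/w17c.png

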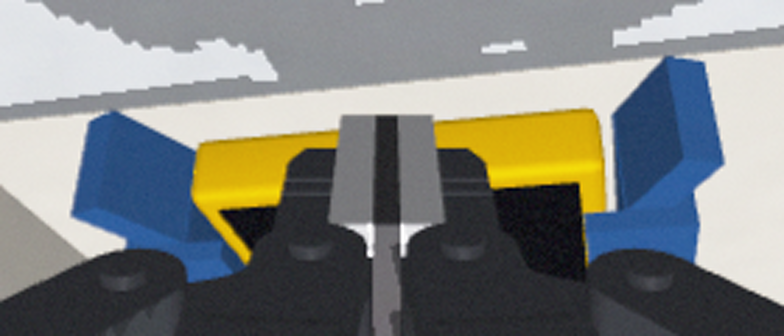

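Run:
```python
from h import *
d=load('w17')
g=lambda x,y,z:Bi(at_z(d,180+x/2.8,240+y/2.8,z))
print('bottom edge',g(200,145,45),g(600,112,45)); print('top edge',g(215,188,56),g(597,178,56))
print('hinge',g(0,121,46.5),g(780,47,46.5)); print('flare top tips',g(110,112,61),g(670,58,61),g(700,62,61))
```

```text
bottom edge [ 22. -35.  45.] [23.3 31.8 45. ]
top edge [ 16.2 -29.1  56. ] [24.  30.1 56. ]
hinge [  5.1 -62.3  46.5] [ 6.2 57.2 46.5]
flare top tips [-18.7 -30.4  61. ] [-18.3  39.4  61. ] [-16.7  42.9  61. ]
```

The force doubled (-21 N) with the tip at 11.9 mm inside the mouth, which is where a fully home phone's outer end should be, so it is against the stop. I'll back the fingers out and rise.

```bash
for t in "-20,0,59 .7 -.25" "-60,0,64 .7 -.4" "-65,0,130 .7 -.5"; do timeout 250 python3 seg.py $t|tail -1; done
```

```text
r [0.027 0.    0.037] s [ 2.23 -0.6  -2.23]
r [0.124 0.    0.152] s [ 4.9  -1.41 -5.13]
r [0.188 0.001 0.228] s [  1.02  -1.53 -10.49]
```

Request:
{"fn": "arm_command", "kwargs": {"plan": [{"rx": 0, "ry": 0, "rz": 0, "x": 0.6, "y": -0.15, "z": -0.6, "jaw": 0}, {"rx": 0.015, "ry": 0, "rz": 0.02, "x": 1.4, "y": -0.4, "z": -1.4, "jaw": 0}, {"rx": 0.027, "ry": 0, "rz": 0.037, "x": 2.2, "y": -0.6, "z": -2.2, "jaw": 0}, {"rx": 0.07, "ry": 0, "rz": 0.09, "x": 3.6, "y": -1.0, "z": -3.7, "jaw": 0}, {"rx": 0.124, "ry": 0, "rz": 0.152, "x": 4.9, "y": -1.4, "z": -5.1, "jaw": 0}, {"rx": 0.14, "ry": 0, "rz": 0.17, "x": 4.0, "y": -1.4, "z": -6.5, "jaw": 0}, {"rx": 0.16, "ry": 0, "rz": 0.195, "x": 2.8, "y": -1.45, "z": -8, "jaw": 0}, {"rx": 0.18, "ry": 0, "rz": 0.22, "x": 1.6, "y": -1.5, "z": -9.6, "jaw": 0}, {"rx": 0.188, "ry": 0, "rz": 0.228, "x": 1.0, "y": -1.5, "z": -10.5, "jaw": 0}]}}

```text
clock: 18.48
eef_pos: [527.7, 86.8, 132.7]
tool_rot: [3.136, 0.702, 2.603]
force: [0.6, 1.0, -0.2]
width: 0.0
```

```bash
cat > un.py <<'E'
# joint-space interpolation back to a tool-down configuration
from plan3 import *
import sys
X=tuple(float(v) for v in sys.argv[1].split(',')); yaw=float(sys.argv[2])
qr=np.array([-.2,.5,-.03,1.97,.03,.67,float(sys.argv[3])]); Rt=Ro.from_euler('xyz',[np.pi,0,yaw]); tgt=B(X)
def c(q):
    p,R=f(q); return np.concatenate([(p-tgt)/100,(R.inv()*Rt).as_rotvec(),3e-3*(q-qr)])
r=least_squares(c,np.clip(qr,lo,hi),bounds=(lo,hi)); q=r.x
print('goal',q.round(2),'res',np.abs(r.fun[:6]).max())
N=1
while True:
    S=[f(q0+(q-q0)*k/N)[1] for k in range(N+1)]
    if max((S[k].inv()*S[k+1]).magnitude() for k in range(N))<.118: break
    N+=1
e=f(q0)[0]-s['eef_pos']; print('N',N,'err',e.round(1))
for k in range(1,min(N,10)+1):
    p,R=f(q0+(q-q0)*k/N); print(Bi(p),end=' '); row(p-e*(1-k/N),R,s)
E
python3 - <<'E'
from h import *
s=st(); print(Bi(s['eef_pos'])); d=snap('scene','s18'); im=cv2.imread('pics/s18.png')[180:320,290:420]; cv2.imwrite('pics/s18c.png',cv2.resize(im,None,fx=4.5,fy=4.2,interpolation=cv2.INTER_CUBIC))
d=snap('wrist','w18')
E
python3 un.py -110,0,170 1.537 -.45; python3 un.py -110,0,170 -1.605 2.6
```

```text
t 18.48 p [527.7  86.8 132.7] rpy [3.136 0.702 2.603] F [ 0.6  1.  -0.2] w 0.0 q [-0.65  0.66  0.06  2.36  1.87  0.63 -1.42]
[-64.1   1.7 132.7]
t 18.58 p [528.1  87.  132.7] rpy [3.135 0.703 2.604] F [-0.4  0.2 -0.5] w 0.1 q [-0.65  0.66  0.06  2.37  1.88  0.63 -1.42]
goal [-0.18  0.49 -0.08  2.02  0.07  0.63 -0.34] res 1.9091357181490357e-06
N 12 err [ 0.  -2.1 -1. ]
[-64.7 -25.6 136.5] r [0.074 0.008 0.082] s [-1.17 -2.29  0.36]
[-69.9 -47.2 139.7] r [0.145 0.027 0.164] s [-1.83 -4.45  0.5 ]
[-78.  -64.4 141.4] r [0.211 0.056 0.247] s [-2.04 -6.36  0.45]
[-88.  -76.5 141.9] r [0.27  0.095 0.331] s [-1.85 -7.92  0.22]
[-98.8 -83.2 141.8] r [0.322 0.142 0.416] s [-1.37 -9.04 -0.17]
[-109.1  -84.4  141.4] r [0.365 0.198 0.501] s [-0.7  -9.66 -0.68]
[-118.   -80.3  141.5] r [0.398 0.261 0.587] s [ 0.04 -9.74 -1.31]
[-124.4  -71.1  142.5] r [0.42  0.329 0.674] s [ 0.73 -9.25 -2.02]
[-127.4  -57.7  145.3] r [0.429 0.402 0.761] s [ 1.25 -8.23 -2.8 ]
[-126.3  -40.6  150.4] r [0.426 0.477 0.849] s [ 1.47 -6.69 -3.63]
t 18.58 p [528.1  87.  132.7] rpy [3.135 0.703 2.604] F [-0.4  0.2 -0.5] w 0.1 q [-0.65  0.66  0.06  2.37  1.88  0.63 -1.42]
goal [-0.16  0.49 -0.11  2.02  0.09  0.63  2.78] res 2.93568890478504e-06
N 23 err [ 0.  -2.1 -1. ]
[-63.6 -13.6 134.3] r [ 0.038  0.006 -0.094] s [-0.66 -1.18  0.22]
[-64.8 -26.  136.4] r [ 0.074  0.02  -0.187] s [-1.18 -2.34  0.38]
[-67.  -37.5 138.1] r [ 0.107  0.041 -0.28 ] s [-1.57 -3.46  0.48]
[-70.1 -47.9 139.4] r [ 0.135  0.069 -0.373] s [-1.82 -4.53  0.53]
[-74.  -57.1 140.3] r [ 0.158  0.104 -0.465] s [-1.96 -5.53  0.52]
[-78.6 -65.  140.9] r [ 0.174  0.144 -0.557] s [-1.99 -6.44  0.47]
[-83.6 -71.5 141.2] r [ 0.183  0.188 -0.648] s [-1.91 -7.26  0.37]
[-88.9 -76.6 141.3] r [ 0.184  0.236 -0.738] s [-1.75 -7.98  0.22]
[-94.4 -80.3 141.2] r [ 0.177  0.285 -0.827] s [-1.51 -8.57  0.03]
[-99.9 -82.4 141. ] r [ 0.16   0.336 -0.915] s [-1.22 -9.03 -0.2 ]
```

View pics/s18c.png

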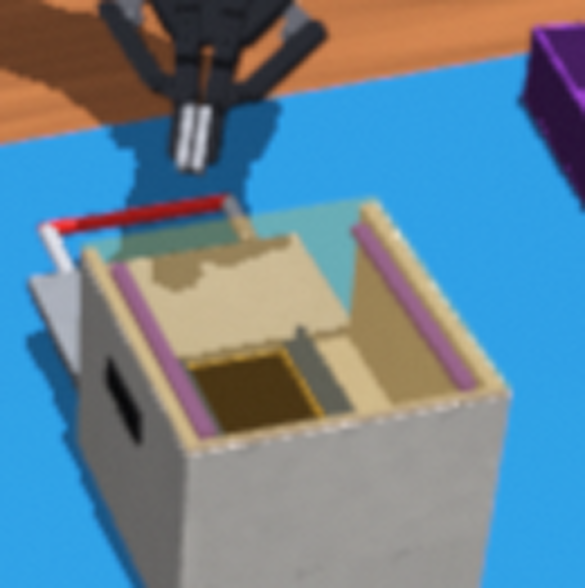

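View pics/w18.png

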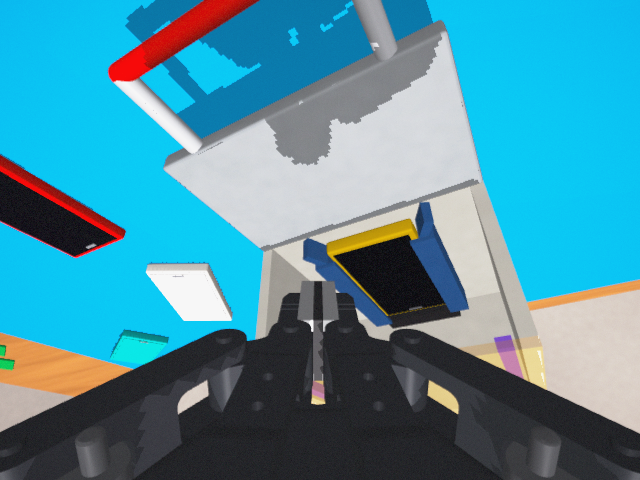

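The wrist view shows the phone between the blue rails: inner end at row ~310 touching the dark stop, outer end at row ~240 just inside the mouth. Now I turn the wrist back to pointing down for the door.

Request:
{"fn": "arm_command", "kwargs": {"plan": [{"rx": 0.074, "ry": 0.008, "rz": 0.082, "x": -1.2, "y": -2.3, "z": 0.2, "jaw": 0}, {"rx": 0.145, "ry": 0.027, "rz": 0.164, "x": -1.8, "y": -4.4, "z": 0.3, "jaw": 0}, {"rx": 0.211, "ry": 0.056, "rz": 0.247, "x": -2.0, "y": -6.4, "z": 0.3, "jaw": 0}, {"rx": 0.27, "ry": 0.095, "rz": 0.331, "x": -1.85, "y": -7.9, "z": 0.1, "jaw": 0}, {"rx": 0.322, "ry": 0.142, "rz": 0.416, "x": -1.4, "y": -9.0, "z": -0.2, "jaw": 0}, {"rx": 0.365, "ry": 0.198, "rz": 0.501, "x": -0.7, "y": -9.7, "z": -0.7, "jaw": 0}, {"rx": 0.398, "ry": 0.261, "rz": 0.587, "x": 0.0, "y": -9.7, "z": -1.3, "jaw": 1}, {"rx": 0.42, "ry": 0.329, "rz": 0.674, "x": 0.7, "y": -9.3, "z": -2.0, "jaw": 2}, {"rx": 0.429, "ry": 0.402, "rz": 0.761, "x": 1.25, "y": -8.2, "z": -2.8, "jaw": 3}, {"rx": 0.426, "ry": 0.477, "rz": 0.849, "x": 1.5, "y": -6.7, "z": -3.6, "jaw": 3}]}}

```text
clock: 19.42
eef_pos: [463.0, 47.3, 149.6]
tool_rot: [-3.125, 0.188, 1.667]
force: [-0.1, -0.9, -0.9]
width: 30.0
```

```bash
python3 un.py -142,0,110 1.537 -.45
python3 - <<'E'
from h import *
print(handle(1.57))
E
```

```text
t 19.42 p [463.   47.3 149.6] rpy [-3.125  0.188  1.667] F [-0.1 -0.9 -0.9] w 30.0 q [-0.2   0.52 -0.15  2.08  0.43  0.65 -0.58]
goal [-0.2   0.57 -0.07  2.15  0.09  0.43 -0.38] res 4.333388720856207e-06
N 3 err [ 0.3  0.9 -0.5]
[-136.5  -23.2  133.9] r [0.009 0.073 0.035] s [ 1.99 -0.69  1.2 ]
[-141.4   -9.8  121. ] r [0.007 0.137 0.078] s [ 3.62 -0.97  2.22]
[-142.    0.  110.] r [-0.004  0.189  0.128] s [ 4.82 -0.88  3.13]
[443.78080746  87.93119138  40.61785826]
```

Request:
{"fn": "arm_command", "kwargs": {"plan": [{"rx": 0.009, "ry": 0.073, "rz": 0.035, "x": 2.0, "y": -0.7, "z": 1.2, "jaw": 3.5}, {"rx": 0.007, "ry": 0.137, "rz": 0.078, "x": 3.6, "y": -1.2, "z": 2.2, "jaw": 3.5}, {"rx": -0.004, "ry": 0.189, "rz": 0.128, "x": 4.8, "y": -1.4, "z": 3.1, "jaw": 3.5}, {"rx": -0.004, "ry": 0.189, "rz": 0.128, "x": 4.8, "y": -1.4, "z": 3.1, "jaw": 3.5}, {"rx": -0.004, "ry": 0.189, "rz": 0.128, "x": 4.8, "y": -1.4, "z": 3.1, "jaw": 3.5}]}}

```text
clock: 19.83
eef_pos: [443.5, 86.0, 109.7]
tool_rot: [-3.138, 0.002, 1.537]
force: [-0.1, 0.6, 0.2]
width: 34.8
```

Run:
```python
from h import *
s=st(); snap('wrist','w19')
row([444,84,21.5],tool(1.537),s)
```

```text
t 19.83 p [443.5  86.  109.7] rpy [-3.138e+00  2.000e-03  1.537e+00] F [-0.1  0.6  0.2] w 34.8 q [-0.09  0.57 -0.23  2.16  0.29  0.44 -0.58]
r [-0.003  0.002 -0.   ] s [-0.18  0.08  8.82]
```

View pics/w19.png

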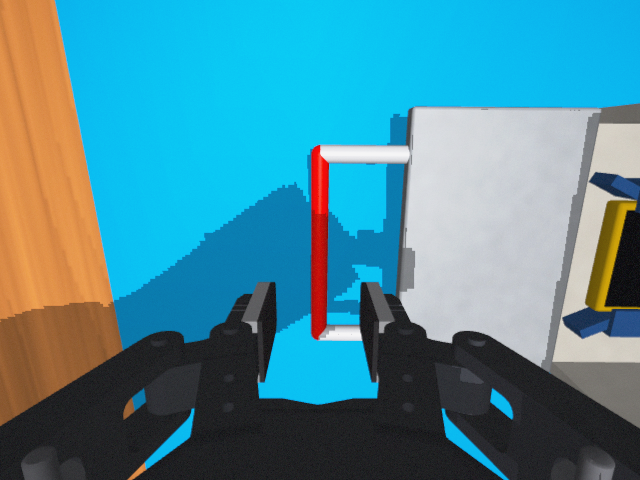

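Bar at column 319, centred between the jaws. I'll descend and pinch.

Request:
{"fn": "arm_command", "kwargs": {"plan": [{"rx": 0, "ry": 0, "rz": 0, "x": -0.2, "y": 0.08, "z": 3, "jaw": 3}, {"rx": 0, "ry": 0, "rz": 0, "x": -0.2, "y": 0.08, "z": 6, "jaw": 3}, {"rx": 0, "ry": 0, "rz": 0, "x": -0.2, "y": 0.08, "z": 8, "jaw": 3}, {"rx": 0, "ry": 0, "rz": 0, "x": -0.2, "y": 0.08, "z": 8.5, "jaw": 3}, {"rx": 0, "ry": 0, "rz": 0, "x": -0.2, "y": 0.08, "z": 8.5, "jaw": 3}, {"rx": 0, "ry": 0, "rz": 0, "x": -0.2, "y": 0.08, "z": 8.5, "jaw": 0.5}, {"rx": 0, "ry": 0, "rz": 0, "x": -0.2, "y": 0.08, "z": 8.5, "jaw": 0.5}, {"rx": 0, "ry": 0, "rz": 0, "x": -0.2, "y": 0.08, "z": 8.5, "jaw": 0.5}, {"rx": 0, "ry": 0, "rz": 0, "x": -0.2, "y": 0.08, "z": 8.5, "jaw": 0.5}]}}

```text
clock: 20.63
eef_pos: [444.1, 84.8, 25.8]
tool_rot: [-3.139, 0.002, 1.538]
force: [-5.3, 2.8, -0.1]
width: 8.2
```

Run:
```python
from h import *
s=st(); g=s['eef_pos']; off=g-handle(1.57); print(off)
for th in np.linspace(1.57,0,21)[1:]:
    p=handle(th)+off; print(round(th,2),end=' '); row(p,tool(1.537),s)
```

```text
t 20.63 p [444.1  84.8  25.8] rpy [-3.139e+00  2.000e-03  1.538e+00] F [-5.3  2.8 -0.1] w 8.2 q [-0.14  0.74 -0.16  2.2   0.49  0.24 -0.77]
[  0.30140897  -3.10035671 -14.86330329]
1.49 r [-0.003  0.002  0.001] s [-0.   -0.   -1.16]
1.41 r [-0.003  0.002  0.001] s [-0.    0.08 -2.32]
1.33 r [-0.003  0.002  0.001] s [-0.01  0.26 -3.47]
1.26 r [-0.003  0.002  0.001] s [-0.01  0.53 -4.6 ]
1.18 r [-0.003  0.002  0.001] s [-0.01  0.89 -5.71]
1.1 r [-0.003  0.002  0.001] s [-0.01  1.33 -6.78]
1.02 r [-0.003  0.002  0.001] s [-0.02  1.85 -7.82]
0.94 r [-0.003  0.002  0.001] s [-0.02  2.46 -8.81]
0.86 r [-0.003  0.002  0.001] s [-0.02  3.14 -9.76]
0.78 r [-0.003  0.002  0.001] s [ -0.02   3.89 -10.64]
0.71 r [-0.003  0.002  0.001] s [ -0.02   4.71 -11.47]
0.63 r [-0.003  0.002  0.001] s [ -0.03   5.59 -12.23]
0.55 r [-0.003  0.002  0.001] s [ -0.03   6.53 -12.91]
0.47 r [-0.003  0.002  0.001] s [ -0.03   7.52 -13.52]
0.39 r [-0.003  0.002  0.001] s [ -0.03   8.55 -14.05]
0.31 r [-0.003  0.002  0.001] s [ -0.04   9.62 -14.5 ]
0.24 r [-0.003  0.002  0.001] s [ -0.04  10.73 -14.87]
0.16 r [-0.003  0.002  0.001] s [ -0.04  11.86 -15.14]
0.08 r [-0.003  0.002  0.001] s [ -0.04  13.   -15.33]
0.0 r [-0.003  0.002  0.001] s [ -0.04  14.16 -15.42]
```

Run:
```python
from h import *
d=load('w19'); im=cv2.imread('pics/w19.png'); cv2.imwrite('pics/w19c.png',cv2.resize(im[90:390,500:640],None,fx=2,fy=2))
hsv=cv2.cvtColor(im,cv2.COLOR_BGR2HSV)
for r in (220,250,280):
    y=np.where((hsv[r,:,0]>20)&(hsv[r,:,0]<35)&(hsv[r,:,1]>180))[0]; y=y[y>550]; print(r,y.min(),Bi(at_z(d,y.min(),r,45)),Bi(at_z(d,y.min(),r,56)), im[r,560:590:2].tolist()[::3])
```

```text
220 604 [17.9 18.5 45. ] [ 9.2 20.8 56. ] [[206, 202, 198], [209, 204, 198], [130, 126, 125], [126, 125, 121], [196, 208, 213]]
250 597 [17.4  0.4 45. ] [ 8.8  3.7 56. ] [[203, 197, 193], [132, 126, 124], [127, 124, 122], [194, 206, 210], [196, 208, 213]]
280 591 [ 17.6 -18.5  45. ] [  8.9 -14.2  56. ] [[140, 137, 133], [127, 123, 121], [197, 206, 213], [197, 208, 212], [200, 209, 214]]
```

View pics/w19c.png

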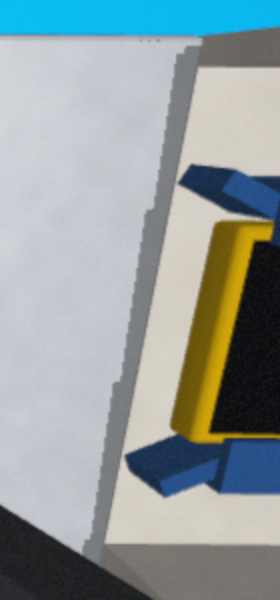

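The outer end reads 17.5 mm where the hinge line reads about 5 mm in the same frame, so about 12 mm inside, which is home. Now I close the door along its arc.

Request:
{"fn": "arm_command", "kwargs": {"plan": [{"rx": 0, "ry": 0, "rz": 0, "x": 0, "y": 0, "z": -1.2, "jaw": 0.5}, {"rx": 0, "ry": 0, "rz": 0, "x": 0, "y": 0.1, "z": -2.3, "jaw": 0.5}, {"rx": 0, "ry": 0, "rz": 0, "x": 0, "y": 0.25, "z": -3.5, "jaw": 0.5}, {"rx": 0, "ry": 0, "rz": 0, "x": 0, "y": 0.5, "z": -4.6, "jaw": 0.5}, {"rx": 0, "ry": 0, "rz": 0, "x": 0, "y": 0.9, "z": -5.7, "jaw": 0.5}, {"rx": 0, "ry": 0, "rz": 0, "x": 0, "y": 1.3, "z": -6.8, "jaw": 0.5}, {"rx": 0, "ry": 0, "rz": 0, "x": 0, "y": 1.85, "z": -7.8, "jaw": 0.5}, {"rx": 0, "ry": 0, "rz": 0, "x": 0, "y": 2.5, "z": -8.8, "jaw": 0.5}, {"rx": 0, "ry": 0, "rz": 0, "x": 0, "y": 3.1, "z": -9.8, "jaw": 0.5}, {"rx": 0, "ry": 0, "rz": 0, "x": 0, "y": 3.9, "z": -10.6, "jaw": 0.5}]}}

```text
clock: 21.47
eef_pos: [480.6, 83.4, 132.3]
tool_rot: [-3.134, 0.003, 1.538]
force: [-8.3, 1.4, -1.2]
width: 7.8
```

Run:
```python
from h import *
s=st(); off=np.array([.3,-3.1,-15.5])
for th in np.linspace(.78,0,11)[1:]:
    p=handle(th)+off; print(round(th,2),end=' '); row(p,tool(1.537),s)
```

```text
t 21.47 p [480.6  83.4 132.3] rpy [-3.134e+00  3.000e-03  1.538e+00] F [-8.3  1.4 -1.2] w 7.8 q [ 0.02  0.58 -0.36  2.04  0.36  0.59 -0.62]
0.7 r [-0.007  0.003  0.001] s [ 0.02  1.12 -0.79]
0.62 r [-0.007  0.003  0.001] s [ 0.01  2.   -1.54]
0.55 r [-0.007  0.003  0.001] s [ 0.01  2.93 -2.23]
0.47 r [-0.007  0.003  0.001] s [ 0.01  3.91 -2.83]
0.39 r [-0.007  0.003  0.001] s [ 0.01  4.93 -3.36]
0.31 r [-0.007  0.003  0.001] s [ 0.    6.   -3.81]
0.23 r [-0.007  0.003  0.001] s [ 0.    7.09 -4.18]
0.16 r [-0.007  0.003  0.001] s [-0.    8.22 -4.46]
0.08 r [-0.007  0.003  0.001] s [-0.    9.36 -4.65]
0.0 r [-0.007  0.003  0.001] s [-1.000e-02  1.051e+01 -4.750e+00]
```

Request:
{"fn": "arm_command", "kwargs": {"plan": [{"rx": -0.007, "ry": 0, "rz": 0, "x": 0, "y": 1.1, "z": -0.8, "jaw": 0.5}, {"rx": -0.007, "ry": 0, "rz": 0, "x": 0, "y": 2.0, "z": -1.55, "jaw": 0.5}, {"rx": -0.007, "ry": 0, "rz": 0, "x": 0, "y": 2.9, "z": -2.2, "jaw": 0.5}, {"rx": -0.007, "ry": 0, "rz": 0, "x": 0, "y": 3.9, "z": -2.8, "jaw": 0.5}, {"rx": -0.007, "ry": 0, "rz": 0, "x": 0, "y": 4.9, "z": -3.4, "jaw": 0.5}, {"rx": -0.007, "ry": 0, "rz": 0, "x": 0, "y": 6.0, "z": -3.8, "jaw": 0.5}, {"rx": -0.007, "ry": 0, "rz": 0, "x": 0, "y": 7.1, "z": -4.2, "jaw": 0.5}, {"rx": -0.007, "ry": 0, "rz": 0, "x": 0, "y": 8.2, "z": -4.5, "jaw": 0.5}, {"rx": -0.007, "ry": 0, "rz": 0, "x": 0, "y": 9.3, "z": -4.65, "jaw": 0.5}, {"rx": -0.007, "ry": 0, "rz": 0, "x": 0, "y": 10.0, "z": -4.7, "jaw": 0.5}]}}

```text
clock: 22.3
eef_pos: [581.9, 79.3, 182.1]
tool_rot: [3.14, 0.004, 1.537]
force: [-4.1, -2.1, 12.2]
width: 7.2
```

Run:
```python
from h import *
s=st(); print(Bi(s['eef_pos']+[0,0,15.5]), 'shut handle: -6,0,194.5')
```

```text
t 22.3 p [581.9  79.3 182.1] rpy [3.14  0.004 1.537] F [-4.1 -2.1 12.2] w 7.2 q [ 0.07  0.62 -0.4   1.74  0.31  0.84 -0.51]
[ -9.7  -3.9 197.6] shut handle: -6,0,194.5
```

Request:
{"fn": "arm_command", "kwargs": {"plan": [{"rx": 0, "ry": 0, "rz": 0, "x": 0, "y": 0.3, "z": 0.1, "jaw": 0.5}, {"rx": 0, "ry": 0, "rz": 0, "x": 0, "y": 0.5, "z": 0.1, "jaw": 0.5}, {"rx": 0, "ry": 0, "rz": 0, "x": 0, "y": 0.7, "z": 0.1, "jaw": 0.5}, {"rx": 0, "ry": 0, "rz": 0, "x": 0, "y": 0.7, "z": 0.1, "jaw": 0.5}]}}

```text
clock: 22.63
eef_pos: [586.1, 79.1, 182.1]
tool_rot: [-3.138, 0.006, 1.537]
force: [-10.5, 1.3, 11.8]
width: 7.9
```

Run:
```python
from h import *
s=st(); print(Bi(s['eef_pos']+[0,0,15.5])); snap('wrist','w20')
```

```text
t 22.63 p [586.1  79.1 182.1] rpy [-3.138  0.006  1.537] F [-10.5   1.3  11.8] w 7.9 q [ 0.07  0.63 -0.4   1.73  0.31  0.85 -0.51]
[ -5.5  -4.  197.6]
```

View pics/w20.png

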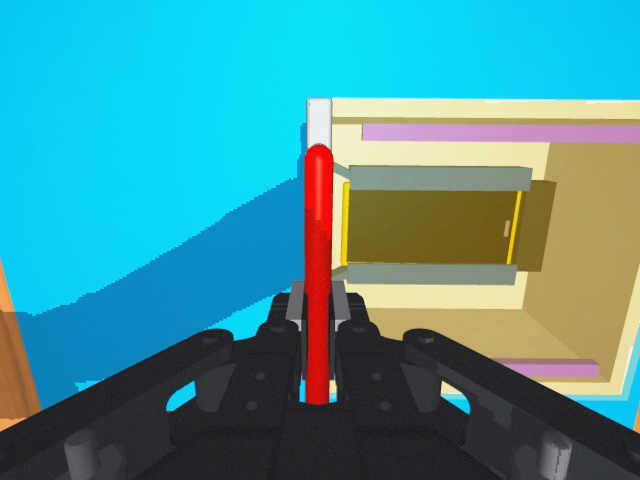

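The phone's inner end (column ~518) sits against the dark stop. One more push to confirm the door's end stop.

Request:
{"fn": "arm_command", "kwargs": {"plan": [{"rx": 0, "ry": 0, "rz": 0, "x": 0, "y": 0.5, "z": 0.1, "jaw": 0.5}, {"rx": 0, "ry": 0, "rz": 0, "x": 0, "y": 0.7, "z": 0.1, "jaw": 0.5}, {"rx": 0, "ry": 0, "rz": 0, "x": 0, "y": 0.8, "z": 0.1, "jaw": 0.5}]}}

```text
clock: 22.93
eef_pos: [586.1, 79.0, 182.0]
tool_rot: [-3.123, 0.009, 1.538]
force: [-23.1, 0.1, 22.2]
width: 7.6
```

Run:
```python
from h import *
s=st(); print(Bi(s['eef_pos']+[0,0,15.5]))
```

```text
t 22.93 p [586.1  79.  182. ] rpy [-3.123  0.009  1.538] F [-23.1   0.1  22.2] w 7.6 q [ 0.06  0.64 -0.4   1.71  0.31  0.88 -0.5 ]
[ -5.5  -4.1 197.5]
```

No further motion at doubled force, so the door is shut against its stop. I release and rise straight up.

Request:
{"fn": "arm_command", "kwargs": {"plan": [{"rx": 0, "ry": 0, "rz": 0, "x": 0, "y": 0.1, "z": 0, "jaw": 0.5}, {"rx": 0, "ry": 0, "rz": 0, "x": 0, "y": 0.05, "z": 0, "jaw": 2}, {"rx": 0, "ry": 0, "rz": 0, "x": 0, "y": 0, "z": 0, "jaw": 3}, {"rx": 0, "ry": 0, "rz": 0, "x": 0, "y": 0, "z": 0, "jaw": 3}, {"rx": 0, "ry": 0, "rz": 0, "x": 0, "y": 0, "z": -1.5, "jaw": 3}, {"rx": 0, "ry": 0, "rz": 0, "x": 0, "y": 0, "z": -4, "jaw": 3}, {"rx": 0, "ry": 0, "rz": 0, "x": 0, "y": 0, "z": -7, "jaw": 3}, {"rx": 0, "ry": 0, "rz": 0, "x": 0, "y": 0, "z": -10, "jaw": 3}, {"rx": 0, "ry": 0, "rz": 0, "x": 0, "y": -5, "z": -12, "jaw": 3}, {"rx": 0, "ry": 0, "rz": 0, "x": 0, "y": -8, "z": -12, "jaw": 3}]}}

```text
clock: 23.77
eef_pos: [511.6, 83.3, 306.3]
tool_rot: [-3.132, 0.006, 1.536]
force: [-0.2, 0.6, 0.5]
width: 30.0
```

Run:
```python
from h import *
s=st(); snap('wrist','w21'); d=snap('scene','s21'); im=cv2.imread('pics/s21.png'); 
hsv=cv2.cvtColor(im,cv2.COLOR_BGR2HSV); m=cv2.inRange(hsv,(0,150,80),(6,255,255))|cv2.inRange(hsv,(174,150,80),(180,255,255)); m[:190]=0;m[235:]=0;m[:,:300]=0;m[:,370:]=0
cc=np.argwhere(m)[:,::-1]; print(cc.mean(0),cc.min(0),cc.max(0))
for th in(0,.05,.1,.2): print(th,proj(d,handle(th)).round(1),proj(d,handle(th,55)).round(1),proj(d,handle(th,-55)).round(1))
cv2.imwrite('pics/s21c.png',cv2.resize(im[120:340,200:500],None,fx=2.6,fy=2.6))
```

```text
t 23.77 p [511.6  83.3 306.3] rpy [-3.132  0.006  1.536] F [-0.2  0.6  0.5] w 30.0 q [ 0.11  0.39 -0.47  1.76  0.2   1.05 -0.46]
[340.26490066 212.05960265] [316 207] [364 217]
0 [340.3 213. ] [363.  209.1] [317.1 216.9]
0.05 [339.2 211.4] [361.8 207.5] [316.1 215.2]
0.1 [338.1 209.9] [360.6 206.1] [315.1 213.7]
0.2 [335.9 207.5] [358.3 203.8] [313.1 211.2]
```

View pics/s21c.png

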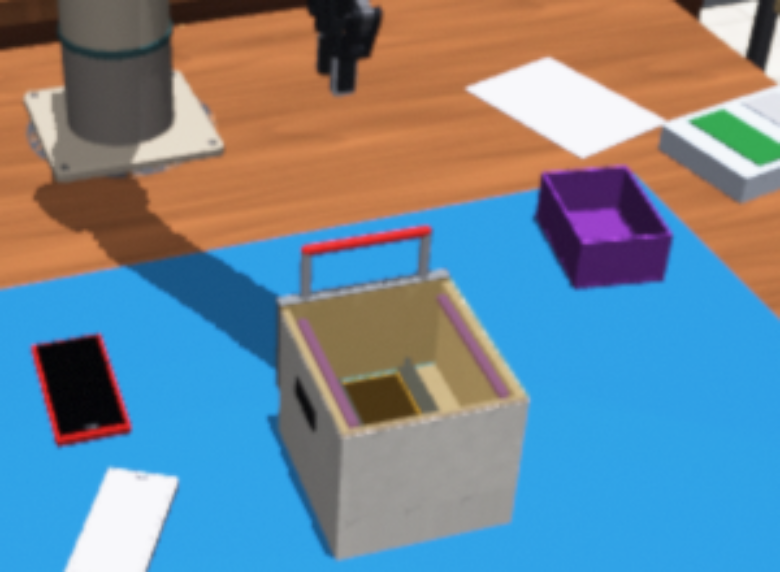

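View pics/w21.png

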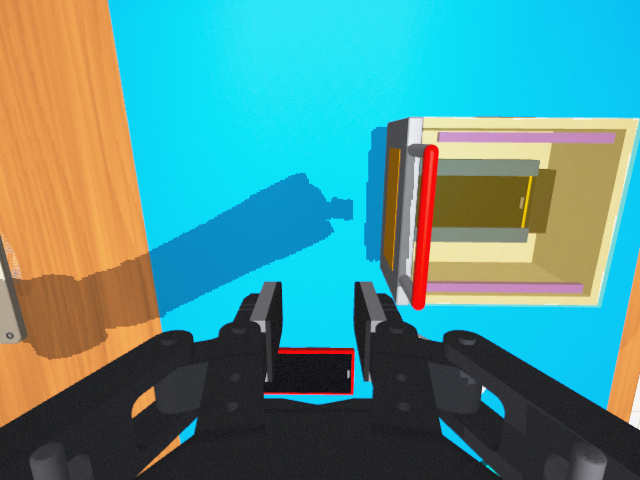

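The door is shut: the handle's mean pixel (340.3, 212.1) against a predicted (340.3, 213.0) at angle 0. The phone is at the stop and the robot is clear, so I hand in.

```bash
python3 -c "
from cell import ctrl
print(ctrl.finish_job())"
```

```text
the job is handed in; nothing more can be done
None
```

The yellow phone is in the curing box, screen up between the rails, and the door is pushed fully shut. I handed the job in at about 24 s; it gave no verdict.

**How it went:**
1. I pulled the door down by its handle to the end stop.
2. I gripped the phone by its sides and fed it between the guides.
3. I pushed it home with closed fingers, using a tilted wrist for the last part, then closed the door by its handle.

**Last checks:**
- **Phone:** the pushing force doubled to about 21 N with the fingertips 11.9 mm inside the mouth, where a phone that is fully home should end. The wrist picture shows it touching the stop.
- **Door:** a final push doubled the force with no further movement. The handle sits within 1 px of where a shut door should put it.
- **Robot and other objects:** the robot is clear of everything. I never touched the red phone, bottle or basket. The red phone and basket look unmoved in the last pictures; I did not measure them or look at the bottle again.

**One disagreement:** the tilted wrist camera read about 5 mm too far in along the box. The phone's position is therefore judged relative to the hinge line (about 12 mm inside) and from the contact force. I also shifted my first estimate of the box sideways by 2.2 mm to match the wrist view before inserting the phone.

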